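# Lock the abrasive block in the lead-dressing fixture with a wedge

## Task

Get the pencil-dressing fixture ready: lay the cork abrasive block on the fixture's bed between the two lugs and the slanted fence, then put the wooden wedge, thin end first, into the gap left between the block and the slanted fence. Drive the wedge in from its tail end until it jams and the block is locked tight, flat against both lugs, and let go; do not disturb the tile, the pot and the plain spacer bar.

Things in the scene. Friction and masses are not known exactly. Their poses are not given: they have to be found in the camera images.
- fixture: Fixed dark steel bed plate, 120 (x) x 150 (y) x 10 mm, lying on the table, with 12 mm high bright steel lugs, end stop and fence on it (tops 22 mm over the table). Origin at the centre of its underside. Its -y end is open: the wedge enters there and is driven to +y. The three points below have its axes.
- fixture_seat (a point): Point on top of the bed under the block's centre when the block lies against both lugs and the end stop; at fixture x 19, y 7, z 10 mm. The lugs stand on the +x side, their faces at fixture x = 42 mm looking to -x, at y -29..-13 and 27..43. The end stop is on the +y side, its face at y = 50 mm, x 5..35.
- fence_face (a point): Point on the inner face of the slanted fence at bed height, fixture x -22, y 40, z 10 mm. The fence (14 mm thick, on the -x side) runs straight through it from y 56 to y -60 mm at 8 degrees to the fixture's y axis: the face's x falls by 0.14 mm for each mm to -y, so the gap beside the block is wider at the -y end.
- wedge_home (a point): Where point wedge_grip comes to stand when the wedge jams, its underside on the bed, with the block against the lugs (to about 3 mm along y): fixture x -20.7, y -92.5, z 21 mm. The wedge's axes are then parallel to the fixture's. A steady push of about 15 N to +y on the wedge's end face jams it and friction holds it.
- block_center (a point): Brown cork block wrapped in abrasive paper, 46 (x) x 84 (y) x 25 (z) mm, loose on the table; this is its centre, half-way up, x across its width, y along its length, z up. Either way round is fine.
- wedge_grip (a point): Loose wooden wedge, 155 mm long, 22 mm high, lying flat. This is the centre, half-way up, of its parallel grip tail, 20 mm wide (x), from the end face at y = -22.5 to y = 22.5 mm here, z up. The tapered part follows, up to the thin end at y = 132.5. Its +x face is straight, at x = 16.75, and goes against the block.
- wedge_tip (a point): Middle of the straight (+x) face's edge at the wedge's thin end, half-way up; axes as wedge_grip's. The wedge is 18 mm wide here (x 0 to -18) and widens by 8 degrees on its -x face to 33.5 mm where the tail begins, 110 mm back. That tapered -x face goes against the slanted fence.
- tile: Bystander: black glass tile in a dark frame, 62x88x13 mm, flat on the table; origin at the centre of its underside.
- pot: Bystander: white pot with green screw lid, 45 mm wide, 43 mm high; origin at the centre of its underside.
- spacer: Bystander: plain wooden bar without taper, 20 (x) x 130 (y) x 20 mm; origin at the centre of its underside.
There are look-alikes about, which are no part of the job. Several things look just like the part that bears block_center: the one meant starts nearest to the robot's base.

How it is judged:
On the way, in this order (a step that is already met when the one before it is completed fails the run):
1. the abrasive block lies flat on the bed between lugs and fence, let go (z of block_center in the frame of fixture_seat between 0.009 and 0.016 m and x of block_center in the frame of fixture_seat between -0.022 and 0.003 m and y of block_center in the frame of fixture_seat between -0.03 and 0.003 m and contact force between the fingers and block below 0.1 N), for 0.2 s.
2. the wedge stands in the gap and bears on both the block and the fence (y of wedge_grip in the frame of fixture above -0.1 m and contact force between wedge and block above 1 N and contact force between wedge and fixture above 1 N), for 0.1 s.
At the end, for the whole second after the job is handed in: Block flat on the bed, side against both lugs (within 1.5 mm, 2 degrees), at most 20 mm short of the end stop; wedge flat in the gap, within about 8 mm of its jamming depth, pressing on the block with more than 1 N after release; all at rest (x of block_center in the frame of fixture_seat between -0.0015 and 0.003 m and y of block_center in the frame of fixture_seat between -0.02 and 0.003 m and z of block_center in the frame of fixture_seat between 0.009 and 0.015 m and angle between the x axis of block_center and the x axis of fixture, either way round below 0.035 rad and angle between block_center's own z axis and vertical below 0.06 rad and y of wedge_grip in the frame of fixture above -0.1 m and z of wedge_grip in the frame of fixture below 0.026 m and angle between the y axis of wedge_grip and the y axis of fixture, either way round below 0.06 rad and angle between wedge_grip's own z axis and vertical below 0.08 rad and contact force between wedge and block above 1 N and linear speed of each of block, wedge below 0.01 m/s); the robot touches nothing.
It fails at once if the tile is disturbed (moved more than 20 mm) (distance of tile from where it was at the start of the episode above 0.02 m).
It fails at once if the pot is disturbed (moved more than 20 mm) (distance of pot from where it was at the start of the episode above 0.02 m).
It fails at once if the spacer bar is disturbed (moved more than 20 mm) (distance of spacer from where it was at the start of the episode above 0.02 m).
It also fails if it takes over 61 s, if anything falls off the work surface, if the arm or the gripper's body presses on something with over 40 N, if the wrist force passes 120 N, or if a joint passes its speed limit or range.

## Robot

A 6-joint arm with a two-finger parallel gripper is mounted at the origin on a cart in front of the work surface, level with it; the furniture and walls round the work are solid. World frame = base frame: x ahead of the robot, y to its left, z up, the work surface at z = 0. Lengths are in m, angles in rad, forces in N, time in s.
With the tool pointing down it reaches from about 0.25 to 0.8 m from the base axis. Payload 3.9 kg.
Tool frame: the origin (TCP) lies midway between the tips of the shut fingers; the grasp point (between the pads) lies 19 mm behind it; z points along the fingers, y is the direction in which the jaws open and shut (so a half turn about z gives the same grasp; the last joint's range is limited). The gripper opens to 85 mm and grips with 20 to 120 N. Pads are 22 mm wide; open, the fingers measure 114 mm over their backs; the gripper's body (76 mm by 85 mm) begins 54 mm behind the grasp point. The pads swing forward as they close: fully open they stand 13 mm farther back than shut.
Start: joints at [1.238, 0.26, -0.138, 1.173, 0, 1.571], TCP at [0.172, 0.496, 0.231] pointing down, gripper open.
Joint ranges: [-2.78, 2.78], [-0.83, 1.72], [-1.28, 1.37], [-1.9, 2.12], [-1.57, 1.48], [-3.14, 3.14]. Speed limits (rad/s): [2.57, 2.57, 3.14, 3.14, 3.14, 3.14].

## Interface

Orientations are given as a rotation vector (axis times angle).
In Python, from workcell import robot gives the robot as it stands.
- The arm moves only by the shell command python3 -m crank 'ROWS'. ROWS is JSON, a list of rows, each a list of 5 numbers: the closure, from -1 (fully open) to 1 (shut), then the shift along the tool's x, y, z in cm, then the turn about the tool's z in rad. A call has 1 to 5 rows; each row shifts and turns the pose as measured when the row begins, along the tool's axes as they then stand; what a row does not reach is not made up. A row lasts 1/12 s, in which the tool goes at most 41.7 mm and 7.16 degrees, less where a joint would pass 70% of its speed; a pose out of reach is approached as far as the arm can. A call is refused whole if a number of a shift passes 4.17 or a number of a turn 0.125, either way. A call with a gripper value outside its range is refused whole. The fingers move at their own pace and stop on an object; the grip force is fixed at half the most. Time passes only in rows, so rows that do not move let the fingers close. It gives the time, the measured TCP pose, the force and the opening at its end, in the units of the state.
- robot.read_state(): the state, without advancing time (a new reading comes with each control period).
- robot.capture(name): name is "scene" or "top" or "wrist"; returns (picture, depth): 420x560x3 uint8, blue, green, red; 420x560 float32, m along the optical axis (not along the pixel's ray), 0 where there is no reading.
- robot.calibration(name): a dict with "fx", "fy", "cx", "cy" (pixels), "k1" (the pictures are not rectified: a ray, as slopes to the right and down, at radius r is drawn at 1 + k1 r^2 times it, then the intrinsics apply), "extrinsics" (4x4, takes a point from world to camera coordinates); the wrist camera has in their place "T_tool_cam" (4x4, takes a point from camera to tool coordinates, whose origin is the TCP and whose axes are the flange's). Camera axes: x right, y down, z forward; pixel columns grow to the right and rows downward; lengths in m; the calibration is good to about 2 mm. A picture is of the moment at which its call begins: read the wrist's pose just before it. calibration takes no time and is no camera call.
- robot.hand_in(): hands the job in, once; it reports no verdict.
The state is a dict: "time_s": time; "joint_positions": joint angles; "qd": joint speeds; "effort": joint torques, N m; "tcp_pos": TCP position; "eef_rot": TCP orientation; "force": force on the tool from outside, world axes, zero at the start; "ft_torque": the same for the moment, N m; "width": finger opening in m.
Only numpy, scipy, OpenCV 4.12 (cv2) and the standard library are available. Lean on these libraries where they do the work, as an engineer would, in place of code of your own. Each camera call takes 0.05 s, during which the arm holds its last target.

## Working session

There is one attempt and no reset: what is moved stays moved. The work goes in short steps, Python scripts to look and compute and a shell command to move; the robot and the scene stay as the last step left them, time stands still between calls to the robot, and variables do not carry over. Pictures are saved under pics/ and viewed, and the job is handed in when it is done.

```bash
ls; mkdir -p pics
python3 - <<'E'
from workcell import robot
import cv2,numpy as np
print(robot.read_state())
for n in ("scene","top"):
    p,d=robot.capture(n); cv2.imwrite(f"pics/{n}0.png",p); np.save(f"{n}0.npy",d)
    print(n,robot.calibration(n))
print(robot.calibration("wrist"))
E
```

```text
pics
{'time_s': 0.0, 'joint_positions': array([ 1.23803349e+00,  2.60674880e-01, -1.39378179e-01,  1.17271967e+00,
       -2.47683974e-06,  1.57079582e+00]), 'qd': array([ 0.00034812,  0.00048606, -0.00026075,  0.00066586, -0.00087617,
        0.00053099]), 'effort': array([-1.58791030e-03, -4.05680001e+01,  2.53920525e+01,  1.86664774e-02,
       -9.23836683e-05, -1.08216855e-05]), 'tcp_pos': array([0.17126822, 0.49554415, 0.23046627]), 'eef_rot': array([-5.20239496e-01, -3.09788714e+00,  3.06197472e-03]), 'force': array([-0.13065037, -0.9801896 , -0.11135092]), 'ft_torque': array([-0.00781536,  0.0340484 ,  0.01094243]), 'width': 0.08550685644616192}
scene {'fx': 487.62641802062655, 'fy': 487.62641802062655, 'cx': 277.79972854057627, 'cy': 208.5349091683757, 'k1': -0.16650759471195542, 'extrinsics': array([[ 6.51899896e-01, -7.58305033e-01, -5.77477297e-05,
        -3.01961665e-01],
       [-3.37470422e-01, -2.90048474e-01, -8.95536486e-01,
         2.57231417e-01],
       [ 6.79073074e-01,  5.83819630e-01, -4.44988089e-01,
         1.04655233e+00],
       [ 0.00000000e+00,  0.0000
[... 234 characters left out ...]
 , -0.02451337,  0.11011291],
       [-0.98281303,  0.03322278, -0.18158964,  0.54283462],
       [ 0.18227175,  0.01878058, -0.98306882,  1.05923282],
       [ 0.        ,  0.        ,  0.        ,  1.        ]])}
{'fx': 315.0034067208739, 'fy': 315.0034067208739, 'cx': 280.92384281150584, 'cy': 206.9164950648819, 'k1': -0.05292303745359965, 'T_tool_cam': array([[-4.44747481e-04, -9.54418450e-01, -2.98471479e-01,
         7.69529095e-02],
       [ 9.99999645e-01, -2.10967995e-04, -8.15473483e-04,
         1.70539597e-04],
       [ 7.15335009e-04, -2.98471736e-01,  9.54418206e-01,
        -1.44010874e-01],
       [ 0.00000000e+00,  0.00000000e+00,  0.00000000e+00,
         1.00000000e+00]])}
```

View pics/scene0.png

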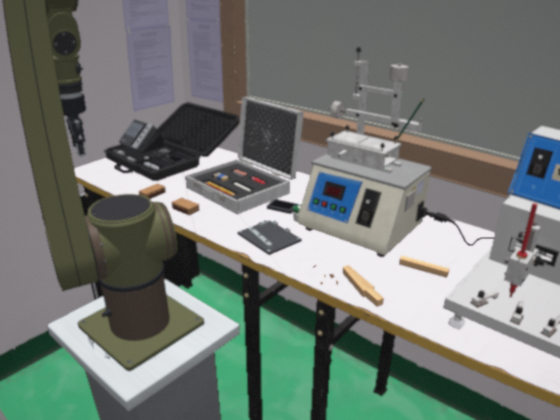

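View pics/top0.png

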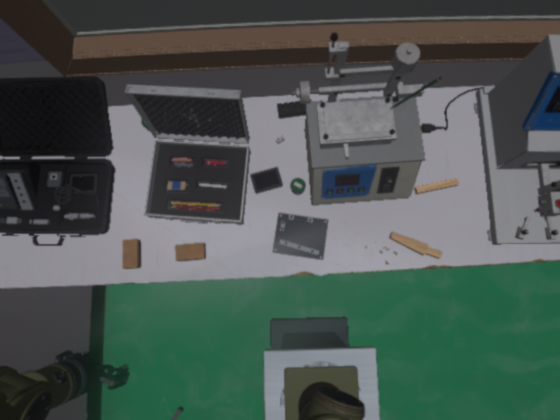

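The top view shows the fixture at (300,236), cork blocks at (190,252) and (131,253), the wedge at (415,245), the spacer at (437,186), the tile at (267,180) and the pot at (297,185). Next I'll measure them.

```bash
cat > h.py <<'E'
from workcell import robot
import cv2,numpy as np
from scipy.spatial.transform import Rotation as R
def rays(n,uv):
    c=robot.calibration(n); K=np.array([[c['fx'],0,c['cx']],[0,c['fy'],c['cy']],[0,0,1]])
    p=cv2.undistortPoints(np.array(uv,float).reshape(-1,1,2),K,np.array([c['k1'],0,0,0.]),None,None).reshape(-1,2)
    return np.c_[p,np.ones(len(p))],c
def toolT(st):
    T=np.eye(4);T[:3,:3]=R.from_rotvec(st['eef_rot']).as_matrix();T[:3,3]=st['tcp_pos'];return T
def camT(n,st=None):
    c=robot.calibration(n)
    if n=='wrist': return toolT(st or robot.read_state())@c['T_tool_cam']
    return np.linalg.inv(c['extrinsics'])
def plane(n,uv,z,T=None):
    r,_=rays(n,uv); T=camT(n) if T is None else T
    d=r@T[:3,:3].T; o=T[:3,3]; return o+d*((z-o[2])/d[:,2])[:,None]
def dep(n,uv,D,T=None):
    r,_=rays(n,uv); T=camT(n) if T is None else T
    z=np.array([D[int(round(v)),int(round(u))] for u,v in np.array(uv,float).reshape(-1,2)])
    return (r*z[:,None])@T[:3,:3].T+T[:3,3]
E
python3 - <<'E'
from h import *
D=np.load('top0.npy'); p=cv2.imread('pics/top0.png')
for nm,uv in dict(blkA=(190,252),blkB=(131,253),wedge=(415,245),sp=(437,186),fix=(300,236),tile=(267,180),pot=(297,185),small=(280,139),paper=(220,262)).items():
    print(nm,dep('top',[uv],D).round(3), np.hypot(*dep('top',[uv],D)[0,:2]).round(3))
def crop(x0,y0,x1,y1,f,n):
    cv2.imwrite(n,cv2.resize(p[y0:y1,x0:x1],None,fx=f,fy=f,interpolation=cv2.INTER_CUBIC))
crop(110,170,360,290,3,'pics/c1.png'); crop(350,160,480,280,5,'pics/c2.png')
E
```

```text
blkA [[0.433 0.366 0.026]] 0.567
blkB [[0.435 0.542 0.023]] 0.695
wedge [[ 0.433 -0.287  0.021]] 0.52
sp [[ 0.606 -0.369  0.022]] 0.709
fix [[0.471 0.045 0.011]] 0.473
tile [[0.644 0.138 0.012]] 0.659
pot [[0.618 0.048 0.041]] 0.62
small [[0.771 0.095 0.018]] 0.777
paper [[0.403 0.282 0.006]] 0.492
```

View pics/c1.png

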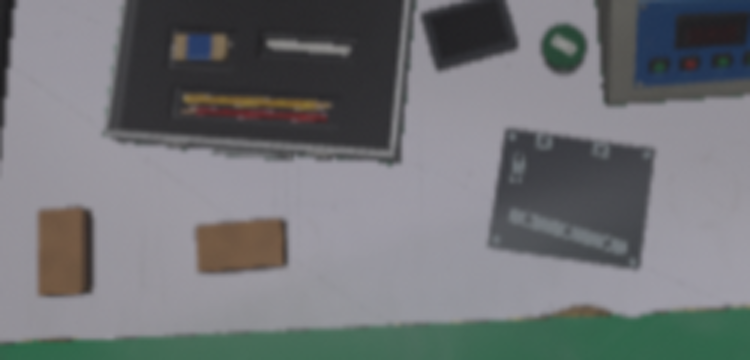

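View pics/c2.png

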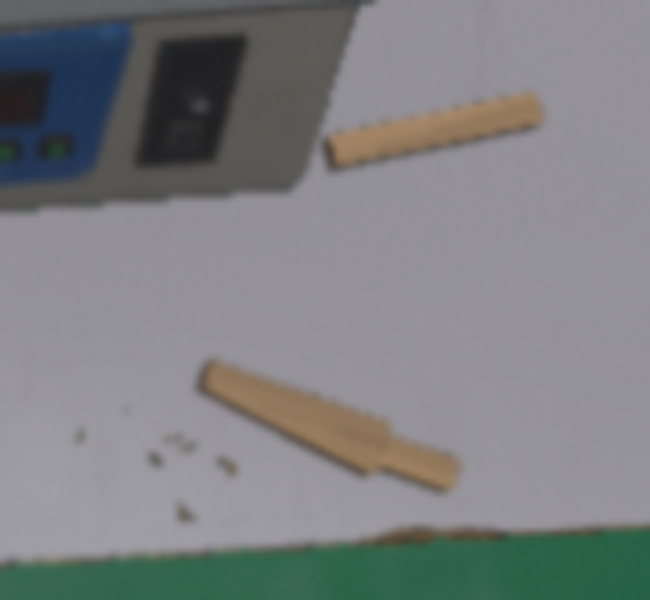

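Candidates for the block are A at (190,252), 0.57 m from the base, and B at (131,253), 0.70 m, so I choose A as the nearer one. For the wedge, (415,245) has the taper and step, while (437,186) is the plain spacer. The fixture's lugs are on the far side (+x) and its end stop is on the left (+y). The wedge tip points left, so it already faces the right way. Next I'll work out the tool axes for a close look with the wrist camera.

Run:
```python
from h import *
st=robot.read_state();T=toolT(st);print(T.round(3))
C=camT('wrist');print(C.round(3))
# camera look point on the table
print(plane('wrist',[(280,207)],0.02))
# target: block A at pic centre
tgt=np.array([.433,.366,0.025])
off=plane('wrist',[(280,207)],0.025)[0]-st['tcp_pos'];
want=tgt-off; print('tcp want',want,'tool shift cm',(T[:3,:3].T@(want-st['tcp_pos'])*100*[1,1,0]).round(1))
D=np.load('top0.npy');p=cv2.imread('pics/top0.png')
hsv=cv2.cvtColor(p,cv2.COLOR_BGR2HSV)
print(hsv[252,190],hsv[245,405],hsv[186,437],hsv[270,100])
m=cv2.inRange(hsv,(5,70,60),(20,200,150));n,l,s,c=cv2.connectedComponentsWithStats(m)
for i in range(1,n):
    if s[i][4]>150:
        ct=cv2.findContours((l==i).astype(np.uint8),0,2)[0][0]; r=cv2.minAreaRect(ct); print(s[i],np.round(r[0],1),np.round(r[1],1),r[2])
```

```text
[[-0.945  0.327 -0.001  0.171]
 [ 0.327  0.945 -0.002  0.496]
 [-0.    -0.002 -1.     0.231]
 [ 0.     0.     0.     1.   ]]
[[ 0.327  0.902  0.281  0.099]
 [ 0.945 -0.312 -0.1    0.521]
 [-0.002  0.298 -0.954  0.375]
 [ 0.     0.     0.     1.   ]]
[[0.20296514 0.48297825 0.02      ]]
tcp want [0.40282939 0.37808768 0.23054057] tool shift cm [-25.7  -3.5   0. ]
[ 13 102 113] [ 15  71 115] [ 16  95 147] [130  10 150]
[   72    21   488    38 10331] [315.4  37.4] [ 25. 488.] 87.96367645263672
[172 201  47   7 171] [194.9 204.1] [46.1  4.4] 3.012787342071533
[391 233  50  25 365] [415.3 245.6] [53.6  9.8] 20.556045532226562
[123 240  16  28 432] [130.5 253.5] [27. 15.] 90.0
[176 244  29  16 408] [189.9 251.5] [14.6 28.3] 84.80557250976562
```

```bash
python3 -m crank '[[-1,-4,0,0,0.12],[-1,-4,0,0,0.12],[-1,-4,0,0,0.12],[-1,-4,0,0,0.12],[-1,-4,0,0,0.12]]'; python3 -m crank '[[-1,0,0,0,0.12],[-1,0,0,0,0.12],[-1,0,0,0,0.12],[-1,0,0,0,0.12],[-1,0,0,0,0.12]]'
python3 - <<'E'
from h import *
st=robot.read_state();T=toolT(st);print(T.round(3),st['joint_positions'].round(2))
tgt=np.array([.433,.366,0.025])
off=plane('wrist',[(280,207)],0.025)[0]-st['tcp_pos'];
want=tgt-off; print('tcp want',want,'tool shift cm',(T[:3,:3].T@(want-st['tcp_pos'])*100).round(1))
E
```

```text
time_s: 0.52
tcp_pos: [0.3361, 0.3907, 0.2275]
eef_rot: [-1.423, -2.797, 0.004]
force: [1.8, 1.2, -0.6]
width: 0.0855
time_s: 0.93
tcp_pos: [0.3426, 0.381, 0.2249]
eef_rot: [2.217, 2.224, -0.015]
force: [-0.9, 0.7, -0.8]
width: 0.0856
[[-0.003  1.    -0.006  0.343]
 [ 1.     0.003 -0.008  0.381]
 [-0.008 -0.006 -1.     0.225]
 [ 0.     0.     0.     1.   ]] [ 0.84  0.25 -0.17  1.16 -0.    2.41]
tcp want [0.435855   0.39894233 0.22486056] tool shift cm [ 1.8  9.3 -0.1]
```

```bash
python3 -m crank '[[-1,1,3.1,0,0],[-1,0.8,3.1,0,0],[-1,0,3.1,0,0],[-1,0,0,0,0],[-1,0,0,0,0]]'
python3 - <<'E'
from h import *
st=robot.read_state();p,d=robot.capture('wrist');cv2.imwrite('pics/w1.png',p);np.save('w1.npy',d)
T=camT('wrist',st);np.save('w1T.npy',T);print(st['tcp_pos'])
hsv=cv2.cvtColor(p,cv2.COLOR_BGR2HSV)
m=cv2.inRange(hsv,(5,70,50),(20,255,255));n,l,s,c=cv2.connectedComponentsWithStats(m)
for i in range(1,n):
    if s[i][4]>800:print(s[i],c[i],hsv[int(c[i][1]),int(c[i][0])])
E
```

```text
time_s: 1.35
tcp_pos: [0.4358, 0.3967, 0.2203]
eef_rot: [2.221, 2.22, -0.029]
force: [-0.4, -0.2, -0.5]
width: 0.0851
[0.43582228 0.39665503 0.22025874]
[ 238    4   87   56 4525] [281.58585635  31.14828729] [ 15 124 164]
[ 261  164   44   75 2904] [282.58367769 200.98588154] [ 14 131 162]
```

View pics/w1.png

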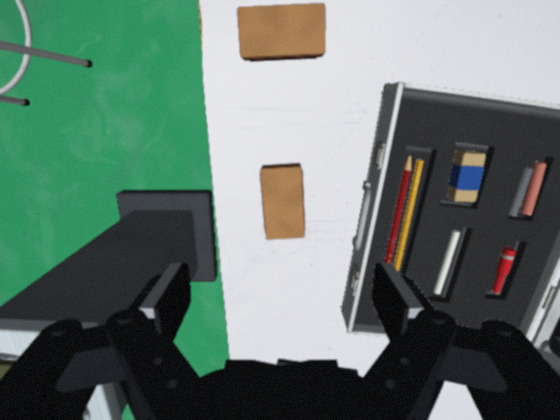

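Wrist view, with image up as world +y and right as +x: block A is at (283,201) with its long side up. Block B is at (281,31), crosswise. There is free space around A.

Run:
```python
from h import *
p=cv2.imread('pics/w1.png');T=np.load('w1T.npy');D=np.load('w1.npy')
hsv=cv2.cvtColor(p,cv2.COLOR_BGR2HSV)
m=cv2.inRange(hsv,(5,70,110),(20,255,255))[150:260,230:330]
ct=max(cv2.findContours(m,0,2)[0],key=cv2.contourArea)+[230,150]
r=cv2.minAreaRect(ct);b=cv2.boxPoints(r);print(b.round(1))
P=plane('wrist',b,0.025,T);print(P.round(4));print(np.linalg.norm(np.diff(P,axis=0),axis=1))
c=P.mean(0);e=P[np.argsort(P[:,1])];ax=e[2:].mean(0)-e[:2].mean(0);print('centre',c,'long axis yaw deg from y',np.degrees(np.arctan2(-ax[0],ax[1])))
print(dep('wrist',[(283,201),(283,185),(320,200)],D,T))
st=robot.read_state();TT=toolT(st);print('shift cm',TT[:3,:3].T@(c-st['tcp_pos'])*100)
```

```text
[[260.2 168.2]
 [300.9 165.9]
 [304.8 236.6]
 [264.1 238.9]]
[[0.4101 0.4084 0.025 ]
 [0.4543 0.411  0.025 ]
 [0.4604 0.3277 0.025 ]
 [0.4129 0.3246 0.025 ]]
[0.04429735 0.08348011 0.04765764]
centre [0.43441342 0.36793303 0.025     ] long axis yaw deg from y 3.0521142316142393
[[ 4.34947260e-01  3.71232930e-01  2.54559027e-02]
 [ 4.34934289e-01  3.89813402e-01  2.58705389e-02]
 [ 4.79365377e-01  3.64710048e-01 -2.28272966e-04]]
shift cm [-2.59349611  0.08572198 19.55307219]
```

```bash
python3 -m crank '[[-1,-1.5,0.1,4,-0.053],[-1,-1.1,0,4,0],[-1,0,0,4,0],[-1,0,0,0,0]]'
python3 - <<'E'
from h import *
c=np.array([.4344,.3679,.004]);st=robot.read_state();TT=toolT(st);print(TT.round(4));print('shift cm',TT[:3,:3].T@(c-st['tcp_pos'])*100)
E
```

```text
time_s: 1.73
tcp_pos: [0.4346, 0.3709, 0.1024]
eef_rot: [2.156, 2.284, -0.018]
force: [-0.4, -1.5, -1.0]
width: 0.0855
[[-0.058   0.9983 -0.0075  0.4346]
 [ 0.9983  0.0579 -0.0089  0.3709]
 [-0.0085 -0.008  -0.9999  0.1024]
 [ 0.      0.      0.      1.    ]]
shift cm [-0.21272652  0.03832741  9.83992275]
```

```bash
python3 -m crank '[[-1,-0.2,0,3,0],[-1,0,0,3,0],[-1,0,0,2,0],[-1,0,0,0,0],[-1,0,0,0,0]]'
python3 - <<'E'
from h import *
c=np.array([.4344,.3679,.004]);st=robot.read_state();TT=toolT(st);print('shift cm',TT[:3,:3].T@(c-st['tcp_pos'])*100)
E
```

```text
time_s: 2.15
tcp_pos: [0.4314, 0.3699, 0.0267]
eef_rot: [2.152, 2.289, -0.016]
force: [0.3, 0.1, -0.2]
width: 0.0854
shift cm [-0.20336438  0.30698962  2.27310617]
```

```bash
python3 -m crank '[[-1,-0.2,0.3,1.3,0],[-1,0,0.1,0.8,0],[-1,0,0,0,0]]'; python3 -m crank '[[1,0,0,0,0],[1,0,0,0,0],[1,0,0,0,0],[1,0,0,0,0],[1,0,0,0,0]]'
```

```text
time_s: 2.4
tcp_pos: [0.4377, 0.3718, 0.0122]
eef_rot: [2.149, 2.29, -0.002]
force: [0.2, -0.9, 0.1]
width: 0.0857
time_s: 2.82
tcp_pos: [0.4403, 0.3751, 0.0186]
eef_rot: [2.148, 2.291, 0.012]
force: [-0.5, -0.0, -1.6]
width: 0.0437
```

```bash
python3 -m crank '[[1,0,0,0,0],[1,0,0,0,0]]';  python3 - <<'E'
from h import *
st=robot.read_state();print(st['width'],st['qd'].round(3),st['joint_positions'].round(3))
p,d=robot.capture('wrist');cv2.imwrite('pics/w2.png',p);st=robot.read_state();print(toolT(st).round(4))
E
```

```text
time_s: 2.98
tcp_pos: [0.4405, 0.3753, 0.0191]
eef_rot: [2.148, 2.291, 0.013]
force: [0.1, -0.3, -0.7]
width: 0.0437
0.043668727404484214 [-0.002 -0.002 -0.     0.004  0.001  0.   ] [ 0.706  0.511 -0.348  0.703 -0.     2.212]
[[-0.0642  0.9979  0.0064  0.4405]
 [ 0.9979  0.0642  0.005   0.3752]
 [ 0.0046  0.0067 -1.      0.0191]
 [ 0.      0.      0.      1.    ]]
```

View pics/w2.png

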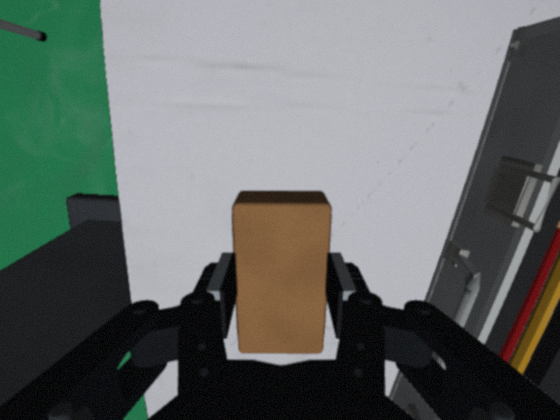

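The block is between the jaws at (282,270), but the TCP drifted up to z = 0.019, so the grip is shallow. I'll open, go lower and grip again.

```bash
python3 -m crank '[[-0.3,0,0,0,0],[-0.3,0,0,0,0],[-0.3,0,0,0,0]]'; python3 -m crank '[[-0.3,-0.4,-0.3,0.8,0],[-0.3,-0.3,-0.2,0.6,0],[-0.3,0,0,0.2,0],[-0.3,0,0,0,0]]'
```

```text
time_s: 3.28
tcp_pos: [0.4403, 0.375, 0.0188]
eef_rot: [2.148, 2.291, 0.012]
force: [0.0, 0.1, 0.5]
width: 0.0556
time_s: 3.62
tcp_pos: [0.4356, 0.367, 0.0009]
eef_rot: [2.148, 2.29, 0.012]
force: [-0.2, -0.2, -0.8]
width: 0.0555
```

```bash
python3 -m crank '[[1,0,0,-0.2,0],[1,0,0,0,0],[1,0,0,0,0],[1,0,0,0,0]]'; python3 -m crank '[[1,0,0,-2,0],[1,0,0,-2,0],[1,0,0,-2,0],[1,0,0,-1,0],[1,0,0,0,0]]';  python3 - <<'E'
from h import *
st=robot.read_state();p,d=robot.capture('wrist');cv2.imwrite('pics/w3.png',p);T=camT('wrist',st);print(toolT(st).round(4))
print(dep('wrist',[(282,240),(282,300),(282,340)],d,T))
hsv=cv2.cvtColor(p,cv2.COLOR_BGR2HSV)
E
```

```text
time_s: 3.95
tcp_pos: [0.4352, 0.3665, 0.0026]
eef_rot: [2.148, 2.29, 0.01]
force: [0.3, 0.3, 0.7]
width: 0.045
time_s: 4.37
tcp_pos: [0.4327, 0.3649, 0.0733]
eef_rot: [2.149, 2.291, 0.0]
force: [0.3, -0.1, -0.2]
width: 0.0448
[[-6.410e-02  9.979e-01  2.000e-04  4.327e-01]
 [ 9.979e-01  6.410e-02 -0.000e+00  3.649e-01]
 [-0.000e+00  2.000e-04 -1.000e+00  7.330e-02]
 [ 0.000e+00  0.000e+00  0.000e+00  1.000e+00]]
[[0.43094388 0.38901103 0.09603529]
 [0.43280369 0.36033708 0.09662695]
 [0.43427467 0.33774217 0.09574106]]
```

View pics/w3.png

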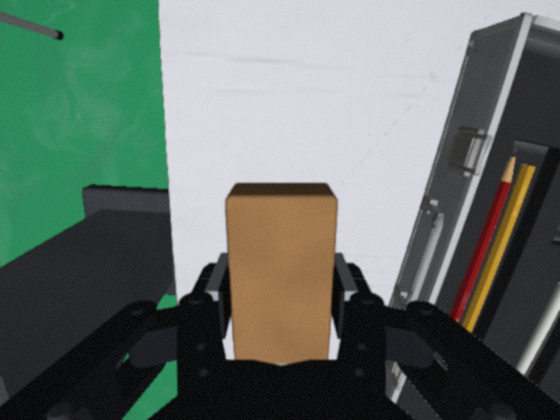

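The block is held level: its top is at z = 0.096 with the TCP at 0.073, so its underside is about 2 mm below the TCP. Next I'll find its centre in the tool frame, then go look at the fixture.

Run:
```python
from h import *
p=cv2.imread('pics/w3.png')
st=robot.read_state();T=camT('wrist',st)
hsv=cv2.cvtColor(p,cv2.COLOR_BGR2HSV)
m=cv2.inRange(hsv,(5,70,80),(20,255,255))
for r in (197,205,215,225,235): 
    x=np.where(m[r,200:360])[0]+200; print(r,x.min(),x.max(),hsv[r,282])
col=np.where(m[150:300,282])[0]+150;print(col.min(),hsv[180:204:2,282,2])
```

```text
197 228 334 [ 15 128 139]
205 226 336 [ 15 128 160]
215 226 335 [ 15 133 163]
225 227 335 [ 16 130 161]
235 227 334 [ 15 135 163]
195 [224 165  62  60  48  54  57  73 119 152 162 162]
```

```bash
python3 -m crank '[[1,-1,0,-3,0],[1,-3,0,-3,0],[1,-4,0,-3,0],[1,-4,0,-3,0],[1,-4,0,0,0]]'; python3 -m crank '[[1,-4,0,0,0],[1,-4,0,0,0],[1,-2,0,0,0],[1,0,0,0,0],[1,0,0,0,0]]';  python3 - <<'E'
from h import *
st=robot.read_state();p,d=robot.capture('wrist');cv2.imwrite('pics/w4.png',p);np.save('w4.npy',d);T=camT('wrist',st);np.save('w4T.npy',T);print(toolT(st).round(4))
E
```

```text
time_s: 4.83
tcp_pos: [0.4415, 0.2175, 0.182]
eef_rot: [-2.133, -2.303, 0.009]
force: [2.8, 0.2, -0.8]
width: 0.0446
time_s: 5.25
tcp_pos: [0.4473, 0.1069, 0.1802]
eef_rot: [-2.142, -2.296, 0.015]
force: [0.2, 0.9, -0.9]
width: 0.0449
[[-0.0694  0.9976 -0.0072  0.4473]
 [ 0.9976  0.0693 -0.006   0.1069]
 [-0.0055 -0.0076 -1.      0.1802]
 [ 0.      0.      0.      1.    ]]
```

View pics/w4.png

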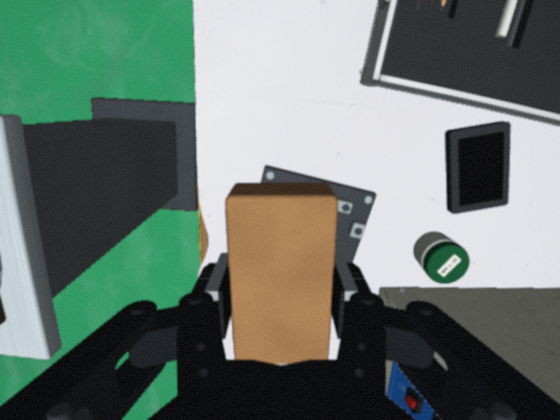

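The wrist view shows the block hiding the fixture at (320,190). I'll move past it toward -y, staying off the instrument, so that it comes into view ahead.

```bash
python3 -m crank '[[1,-3,-0.5,-0.5,0],[1,-4,-0.5,0,0],[1,-4,-0.5,0,0],[1,-3,-0.5,0,0],[1,0,0,0,0]]';  python3 - <<'E'
from h import *
st=robot.read_state();p,d=robot.capture('wrist');cv2.imwrite('pics/w5.png',p);np.save('w5.npy',d);T=camT('wrist',st);np.save('w5T.npy',T);print(toolT(st).round(4),st['qd'].round(3))
E
```

```text
time_s: 5.72
tcp_pos: [0.4396, -0.0309, 0.1831]
eef_rot: [-2.12, -2.313, 0.014]
force: [-0.1, 0.7, -0.8]
width: 0.0451
[[-0.0869  0.9962 -0.0089  0.4396]
 [ 0.9962  0.0869 -0.0039 -0.0309]
 [-0.0031 -0.0092 -1.      0.1831]
 [ 0.      0.      0.      1.    ]] [ 0.054  0.013  0.005 -0.01   0.069  0.032]
```

View pics/w5.png

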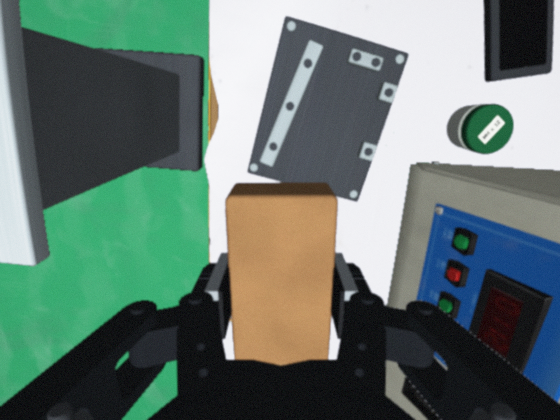

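Clear view: the bed corners are near (289,16), (408,56), (357,201) and (248,172). The fence strip runs from (315,45) to (268,162), the end stop is at (366,58) and the lugs are at (388,92) and (368,151). I'll project these.

```bash
python3 - <<'E'
from h import *
p=cv2.imread('pics/w5.png');T=np.load('w5T.npy');D=np.load('w5.npy')
hsv=cv2.cvtColor(p,cv2.COLOR_BGR2HSV)
print(hsv[120,340],hsv[120,440],hsv[100,296])
m=((hsv[:,:,2]<135)).astype(np.uint8)*255
m[185:,:]=0; 
m2=m.copy();m2[:, :225]=0;m2[:,430:]=0
cts=cv2.findContours(m2,cv2.RETR_EXTERNAL,cv2.CHAIN_APPROX_NONE)[0];ct=max(cts,key=cv2.contourArea).reshape(-1,2)
print(cv2.contourArea(ct),ct.min(0),ct.max(0))
W=plane('wrist',ct,0.010,T)[:,:2].astype(np.float32)
def line(a,b,uv=ct,tol=3):
    a=np.array(a,float);b=np.array(b,float);t=(b-a)/np.linalg.norm(b-a);n=np.array([-t[1],t[0]])
    s=(uv-a)@t;k=(abs((uv-a)@n)<tol)&(s>10)&(s<np.linalg.norm(b-a)-10)
    v=cv2.fitLine(W[k],cv2.DIST_HUBER,0,.01,.01).ravel();return v,k.sum()
L={n:line(*q) for n,q in dict(endp=((289,16),(408,56)),xp=((408,56),(357,201)),xm=((289,16),(248,172))).items()}
for n,(v,k) in L.items(): print(n,k,v.round(4),np.degrees(np.arctan2(v[1],v[0])).round(2))
def inter(a,b):
    s=np.linalg.solve(np.c_[a[:2],-b[:2]],b[2:]-a[2:]);return a[2:]+a[:2]*s[0]
A=inter(L['endp'][0],L['xm'][0]);B=inter(L['endp'][0],L['xp'][0]);print('corner -x+y',A,'+x+y',B,'width',np.linalg.norm(A-B))
ang=np.mean([np.arctan2(*(L['endp'][0][[1,0]])), *[np.arctan(L[k][0][1]/L[k][0][0])+ (np.pi/2 if L[k][0][1]/L[k][0][0]<0 else -np.pi/2) for k in('xp','xm')]])
print('yaw deg',np.degrees(ang))
u=(B-A)/np.linalg.norm(B-A);ang2=np.arctan2(u[1],u[0]);
x=np.array([np.cos(ang),np.sin(ang)]);y=np.array([-x[1],x[0]])
O=(A+B)/2-0.075*y;print('origin',O, np.degrees(ang2))
cn=plane('wrist',[(357,201)],0.01,T)[0,:2];print('corner +x-y pred',O+.06*x-.075*y,cn)
np.save('fix.npy',np.r_[O,ang])
# checks in fixture frame, tops z=.022
for nm,uv in dict(lug2=(388,92),lug1=(368,151),stop=(366,58),fenceL=(315,45),fenceR=(268,162)).items():
    q=plane('wrist',[uv],.022,T)[0,:2]-O;print(nm,(q@x*1000).round(1),(q@y*1000).round(1),dep('wrist',[uv],D,T)[0,2].round(4))
E
cat > /dev/null
python3 - <<'E'
import cv2
p=cv2.imread('pics/w5.png')[0:215,220:430];cv2.imwrite('pics/c5.png',cv2.resize(p,None,fx=2.8,fy=2.8,interpolation=cv2.INTER_CUBIC))
E
```

```text
[109  32  88] [114   5 244] [ 95  22 216]
17885.5 [236  17] [407 184]
endp 101 [ 0.9845 -0.1754  0.4873  0.115 ] -10.1
xp 94 [0.1751 0.9846 0.5301 0.031 ] 79.92
xm 130 [0.1751 0.9845 0.4127 0.0389] 79.91
corner -x+y [0.4280841  0.12553659] +x+y [0.5432479  0.10501537] width 0.11697784
yaw deg -10.091096
origin [0.47252494 0.0414362 ] -10.103583
corner +x-y pred [ 0.51845574 -0.04291641] [ 0.51829809 -0.0405902 ]
lug2 49.3 36.4 0.0238
lug1 49.5 -19.7 0.025
stop 20.3 58.5 0.0234
fenceL -26.7 56.6 0.0228
fenceR -40.8 -55.3 0.0238
```

View pics/c5.png

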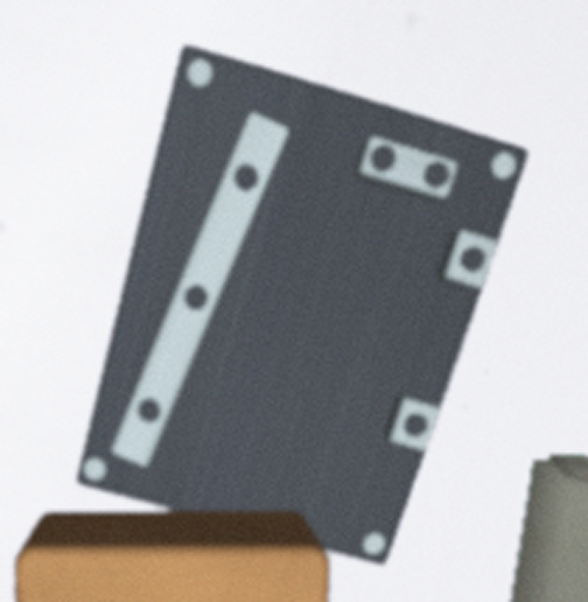

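The corner prediction agrees to 2 mm, and the lugs, stop and fence land where the drawing puts them: lug centres at x about 49, y 36 and -20. The fixture is at (0.4725, 0.0414) with yaw -10.1°. Now the block's offset in the tool and the shift needed.

```bash
cat >> h.py <<'E'
def fixT():
    x,y,a=np.load('fix.npy');T=np.eye(4);T[:3,:3]=R.from_euler('z',a).as_matrix();T[:2,3]=x,y;return T
def go(target_fix, off_tool, tz=None, yaw=None):
    "shift (cm, tool axes after the turn) and turn to bring tool point off_tool to target in fixture frame"
    F=fixT();st=robot.read_state();T=toolT(st)
    ty=np.arctan2(T[1,1],T[0,1]);want=np.load('fix.npy')[2] if yaw is None else yaw
    turn=-(want-ty);Rn=T[:3,:3]@R.from_euler('z',turn).as_matrix()
    g=F@np.r_[target_fix,1];tcp=g[:3]-Rn@np.array(off_tool)
    now=F[:3,:3].T@(T[:3,3]+T[:3,:3]@np.array(off_tool)-F[:3,3])
    print('tcp',st['tcp_pos'].round(4),'pt in fix mm',(now*1000).round(1),'turn',turn.round(4),'shift cm (after turn)',(Rn.T@(tcp-st['tcp_pos'])*100).round(2),'(now)',(T[:3,:3].T@(tcp-st['tcp_pos'])*100).round(2),'F',st['force'].round(1),'w',st['width'].round(4),'tiltz',T[:2,2].round(4))
E
python3 - <<'E'
from h import *
C=robot.calibration('wrist')['T_tool_cam']
def tp(uv,z): # at tool z
    r,_=rays('wrist',uv);d=r@C[:3,:3].T;o=C[:3,3];return o+d*((z-o[2])/d[:,2])[:,None]
e=tp([(226,210),(336,210),(227,235),(335,235),(282,196)],-0.0227);print(e.round(4),e[1]-e[0])
off=[e[4,0]-.042,(e[:4,1].mean()),0.0023-0.0125];print(off)
np.save('boff.npy',off)
go([.0155,.002,.05],off)
E
```

```text
[[ 0.0374 -0.0229 -0.0227]
 [ 0.0374  0.0217 -0.0227]
 [ 0.0264 -0.0231 -0.0227]
 [ 0.0264  0.0219 -0.0227]
 [ 0.0432 -0.0002 -0.0227]] [-1.66189428e-05  4.46012162e-02 -1.38777878e-17]
[np.float64(0.0012486761153535017), np.float64(-0.0005942540230583389), -0.0102]Traceback (most recent call last):
  File "<stdin>", line 8, in <module>
  File "h.py", line 30, in go
    print('tcp',st['tcp_pos'].round(4),'pt in fix mm',(now*1000).round(1),'turn',turn.round(4),'shift cm (after turn)',(Rn.T@(tcp-st['tcp_pos'])*100).round(2),'(now)',(T[:3,:3].T@(tcp-st['tcp_pos'])*100).round(2),'F',st['force'].round(1),'w',st['width'].round(4),'tiltz',T[:2,2].round(4))
                                                                                                                                                                                                                                                  ^^^^^^^^^^^^^^^^^
AttributeError: 'float' object has no attribute 'round'
```

```bash
sed -i "s/st\['width'\].round(4)/round(float(st['width']),4)/;s/turn.round(4)/round(float(turn),4)/" h.py; python3 -m crank '[[1,0,0,0,0.12],[1,0,0,0,0.12],[1,0,0,0,0.02],[1,0,0,0,0]]'
python3 - <<'E'
from h import *
go([.0155,.002,.06],np.load('boff.npy'))
E
```

```text
time_s: 6.1
tcp_pos: [0.4407, -0.0228, 0.1813]
eef_rot: [-2.404, -2.009, 0.011]
force: [-0.3, 0.7, -1.3]
width: 0.0449
tcp [ 0.4407 -0.0228  0.1813] pt in fix mm [-20.5 -67.6 191.5] turn -0.0027 shift cm (after turn) [ 6.96  3.75 13.11] (now) [ 6.97  3.73 13.11] F [-0.3  0.7 -1.3] w 0.0449 tiltz [-0.0111  0.0024]
```

```bash
python3 -m crank '[[1,3,1.5,1,0],[1,2.5,1.5,3,0],[1,1.5,0.7,3,0],[1,0,0,3,0],[1,0,0,0,0]]'
python3 - <<'E'
from h import *
go([.0155,.002,.0235],np.load('boff.npy'))
E
```

```text
time_s: 6.52
tcp_pos: [0.4946, 0.0513, 0.079]
eef_rot: [-2.392, -2.027, -0.003]
force: [-1.0, -0.3, -0.7]
width: 0.0447
tcp [0.4946 0.0513 0.079 ] pt in fix mm [19.5 14.8 89.2] turn 0.0111 shift cm (after turn) [-1.31 -0.37  6.56] (now) [-1.31 -0.39  6.56] F [-1.  -0.3 -0.7] w 0.0447 tiltz [-0.0026  0.0057]
```

```bash
python3 -m crank '[[1,-0.9,-0.3,1.5,0.01],[1,-0.3,0,1.5,0],[1,0,0,0,0],[1,0,0,0,0]]'
python3 - <<'E'
from h import *
go([.0155,.002,.0235],np.load('boff.npy'))
E
```

```text
time_s: 6.85
tcp_pos: [0.4893, 0.0455, 0.0491]
eef_rot: [-2.389, -2.026, -0.001]
force: [0.0, -0.4, 0.4]
width: 0.0448
tcp [0.4893 0.0455 0.0491] pt in fix mm [15.3  8.1 59.3] turn 0.0117 shift cm (after turn) [-0.64  0.04  3.58] (now) [-0.64  0.04  3.58] F [ 0.  -0.4  0.4] w 0.0448 tiltz [-0.0055  0.0073]
```

```bash
python3 -m crank '[[1,-0.6,0,1,0.02],[1,0,0,1,0],[1,0,0,0,0],[1,0,0,0,0]]'
python3 - <<'E'
from h import *
go([.0155,.002,.0235],np.load('boff.npy'))
E
```

```text
time_s: 7.18
tcp_pos: [0.4914, 0.0405, 0.0315]
eef_rot: [-2.413, -2.003, -0.01]
force: [0.2, 0.0, 0.6]
width: 0.0449
tcp [0.4914 0.0405 0.0315] pt in fix mm [18.2  3.5 41.7] turn -0.0087 shift cm (after turn) [-0.17 -0.27  1.82] (now) [-0.17 -0.26  1.82] F [0.2 0.  0.6] w 0.0449 tiltz [0.0012 0.0082]
```

```bash
python3 -m crank '[[1,-0.1,-0.3,0.6,-0.005],[1,0,0,0.4,0],[1,0,0,0,0]]'
python3 - <<'E'
from h import *
go([.0155,.002,.0235],np.load('boff.npy'))
E
```

```text
time_s: 7.43
tcp_pos: [0.489, 0.04, 0.0217]
eef_rot: [-2.408, -2.01, -0.013]
force: [0.3, 0.3, -1.1]
width: 0.0445
tcp [0.489  0.04   0.0217] pt in fix mm [15.9  2.6 31.9] turn -0.0037 shift cm (after turn) [-0.07 -0.04  0.84] (now) [-0.07 -0.04  0.84] F [ 0.3  0.3 -1.1] w 0.0445 tiltz [0.0034 0.0086]
```

```bash
python3 -m crank '[[1,0,-0.05,0.5,0],[1,0,-0.05,0.3,0],[1,0,0,0,0]]'
python3 - <<'E'
from h import *
go([.0155,.002,.0235],np.load('boff.npy'))
E
```

```text
time_s: 7.68
tcp_pos: [0.4879, 0.0402, 0.0129]
eef_rot: [-2.409, -2.01, -0.013]
force: [0.8, 0.1, -0.1]
width: 0.0445
tcp [0.4879 0.0402 0.0129] pt in fix mm [14.7  2.6 23.1] turn -0.0038 shift cm (after turn) [-0.06  0.08 -0.04] (now) [-0.06  0.08 -0.04] F [ 0.8  0.1 -0.1] w 0.0445 tiltz [0.0034 0.0086]
```

```bash
python3 -m crank '[[-0.15,0,0,0,0],[-0.15,0,0,0,0],[-0.15,0,0,0,0]]'; python3 -m crank '[[-0.15,0,0,-1,0],[-0.15,0,0,-1.5,0],[-0.15,0,0,-3,0],[-0.15,0,0,-4,0],[-1,-2,0,-4,0]]'; python3 -m crank '[[-1,-4,0,-4,0],[-1,-4,0,-2,0],[-1,-4,0,-2,0],[-1,-3,0,0,0],[-1,0,0,0,0]]'
python3 - <<'E'
from h import *
go([-.0207,-.150,.030],[0,0,0])
st=robot.read_state();p,d=robot.capture('wrist');cv2.imwrite('pics/w6.png',p);np.save('w6.npy',d);T=camT('wrist',st);np.save('w6T.npy',T)
E
```

```text
time_s: 7.93
tcp_pos: [0.488, 0.0403, 0.0128]
eef_rot: [-2.408, -2.01, -0.013]
force: [0.2, -0.8, 0.3]
width: 0.0486
time_s: 8.35
tcp_pos: [0.4785, 0.0219, 0.1426]
eef_rot: [-2.397, -2.007, 0.007]
force: [1.3, -0.7, -0.1]
width: 0.0602
time_s: 8.77
tcp_pos: [0.4615, -0.1165, 0.2218]
eef_rot: [2.401, 2.021, 0.014]
force: [-0.2, 0.1, -1.1]
width: 0.0855
tcp [ 0.4615 -0.1165  0.2218] pt in fix mm [  16.8 -157.4  221.8] turn 0.0043 shift cm (after turn) [ 0.65 -3.91 19.15] (now) [ 0.67 -3.9  19.15] F [-0.2  0.1 -1.1] w 0.0855 tiltz [0.0088 0.0033]
```

View pics/w6.png

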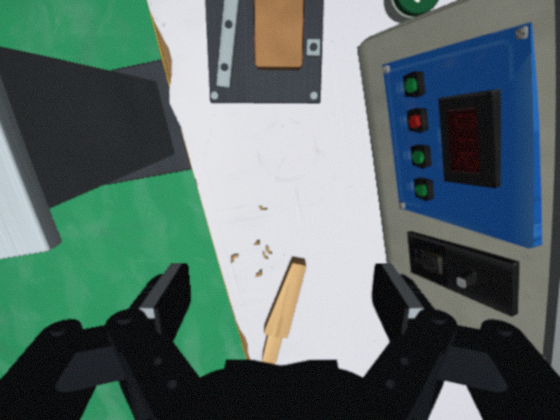

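The block lies on the bed, with a small gap to the lug at (313,47) and a free gap to the fence on the left. The wedge is below at (285,300), thin end up. I'll move further -y to see all of it.

```bash
python3 -m crank '[[-1,-4,0,0,0],[-1,-4,0,0,0],[-1,-4,0,0,0],[-1,-3,0,0,0],[-1,-3,0,0,0]]'; python3 -m crank '[[-1,0,0,0,0],[-1,0,0,0,0]]'
python3 - <<'E'
from h import *
st=robot.read_state();p,d=robot.capture('wrist');cv2.imwrite('pics/w7.png',p);np.save('w7.npy',d);T=camT('wrist',st);np.save('w7T.npy',T)
print(toolT(st).round(3))
E
```

```text
time_s: 9.23
tcp_pos: [0.4346, -0.2876, 0.22]
eef_rot: [-2.386, -2.043, -0.027]
force: [0.7, 0.3, 0.5]
width: 0.0855
time_s: 9.4
tcp_pos: [0.4345, -0.2912, 0.2186]
eef_rot: [-2.392, -2.037, -0.026]
force: [0.3, 0.4, 0.4]
width: 0.0853
[[ 0.159  0.987  0.012  0.434]
 [ 0.987 -0.159  0.011 -0.291]
 [ 0.013  0.01  -1.     0.219]
 [ 0.     0.     0.     1.   ]]
```

View pics/w7.png

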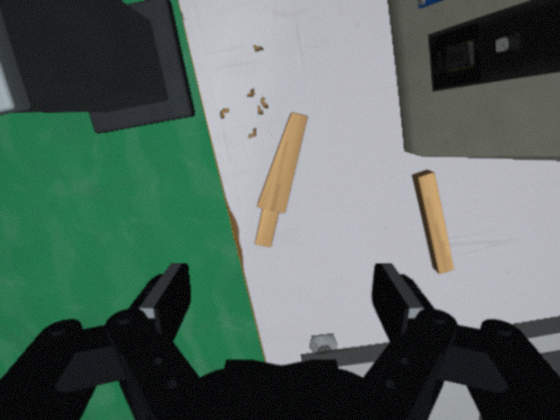

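The whole wedge is in view: tip (300,115), shoulder (272,210), tail end (264,246). The straight face is on the right and the taper on the left. The spacer is apart at (435,220).

Run:
```python
from h import *
p=cv2.imread('pics/w7.png');T=np.load('w7T.npy');D=np.load('w7.npy')
hsv=cv2.cvtColor(p,cv2.COLOR_BGR2HSV)
print(hsv[180,285],hsv[230,266],hsv[233,252])
m=cv2.inRange(hsv,(5,60,120),(25,255,255));m[:, :245]=0;m[:,320:]=0;m[:100]=0;m[260:]=0
for r in range(112,252,8):
    x=np.where(m[r])[0]
    if len(x): 
        w=plane('wrist',[(x.min()-.5,r),(x.max()+.5,r)],.022,T)[:,:2]; print(r,x.min(),x.max(),w.round(4).tolist(),(np.linalg.norm(w[1]-w[0])*1000).round(1))
ct=max(cv2.findContours(m,0,cv2.CHAIN_APPROX_NONE)[0],key=cv2.contourArea).reshape(-1,2)
W=plane('wrist',ct,.022,T)[:,:2]
print(dep('wrist',[(266,230),(285,180),(297,125),(330,180)],D,T).round(4))
# right edge of tapered part: rows 125..200 max col ; tail edges rows 216..240
def edge(rows,f): 
    P=[(f(np.where(m[r])[0]),r) for r in rows];w=plane('wrist',P,.022,T)[:,:2].astype(np.float32);v=cv2.fitLine(w,cv2.DIST_HUBER,0,.01,.01).ravel()
    return v*np.array([np.sign(v[1]),np.sign(v[1]),1,1])
S=edge(range(125,203),lambda x:x.max()+.5);t1=edge(range(218,240),lambda x:x.max()+.5);t0=edge(range(218,240),lambda x:x.min()-.5);L=edge(range(125,203),lambda x:x.min()-.5)
for n,v in dict(S=S,t1=t1,t0=t0,L=L).items(): print(n,v.round(4),'yaw of y',(np.degrees(np.arctan2(v[1],v[0]))-90).round(2))
y=S[:2];x=np.array([y[1],-y[0]])
proj=W@y;print('len',(proj.max()-proj.min())*1000)
end=proj.min();sx=S[2:]@x
tailx=(t0[2:]+t1[2:])@x/2
g=(sx-.01675)*x+(end+.0225)*y;g2=tailx*x+(end+.0225)*y
print('grip from S',g,'from tail',g2)
np.save('wg.npy',np.r_[g2,np.arctan2(-y[0],y[1])])
```

```text
[ 17 110 179] [ 17 111 184] [116   9 190]
120 288 306 [[0.4534, -0.2258], [0.4731, -0.229]] 20.0
128 285 304 [[0.449, -0.2334], [0.4699, -0.2368]] 21.2
136 249 302 [[0.4099, -0.2354], [0.4666, -0.2447]] 57.4
144 279 300 [[0.4401, -0.2489], [0.4633, -0.2527]] 23.6
152 277 298 [[0.4365, -0.257], [0.46, -0.2608]] 23.7
160 274 296 [[0.4319, -0.265], [0.4566, -0.269]] 25.0
168 271 294 [[0.4272, -0.2731], [0.4531, -0.2773]] 26.2
176 268 292 [[0.4225, -0.2813], [0.4496, -0.2857]] 27.5
184 265 291 [[0.4177, -0.2896], [0.4472, -0.2944]] 29.9
192 262 289 [[0.4128, -0.298], [0.4436, -0.3031]] 31.3
200 259 287 [[0.4078, -0.3066], [0.44, -0.3119]] 32.6
208 262 285 [[0.4095, -0.3164], [0.4363, -0.3208]] 27.2
216 261 277 [[0.4066, -0.3256], [0.4258, -0.3288]] 19.4
224 259 275 [[0.4026, -0.3348], [0.4219, -0.338]] 19.6
232 257 273 [[0.3986, -0.3441], [0.418, -0.3473]] 19.7
240 256 271 [[0.3956, -0.3537], [0.414, -0.3568]] 18.7
[[ 4.101e-01 -3.426e-01  2.420e-02]
 [ 4.408e-01 -2.885e-01  2.340e-02]
 [ 4.625e-01 -2.324e-01  2.300e-02]
 [ 4.929e-01 -3.019e-01  2.000e-04]]
S [ 0.3698  0.9291  0.4525 -0.2797] yaw of y -21.7
t1 [ 0.3587  0.9335  0.4197 -0.3434] yaw of y -21.02
t0 [ 0.3741  0.9274  0.4006 -0.3401] yaw of y -21.97
L [ 0.4915  0.8709  0.4265 -0.2736] yaw of y -29.44
len 153.46625800136093
grip from S [ 0.41034882 -0.34033697] from tail [ 0.41066523 -0.34046289]
```

The sizes agree: total 153 mm (should be 155) and tail 19.5 mm (should be 20). The wedge grip is at (0.4106, -0.3404) with yaw -21.7°. I'll go down to it.

```bash
cat >> h.py <<'E'
def gow(z):
    w=np.load('wg.npy');st=robot.read_state();T=toolT(st)
    turn=-(w[2]-np.arctan2(T[1,1],T[0,1]));print(st['tcp_pos'].round(4),'turn',round(float(turn),4),'shift now',(T[:3,:3].T@(np.r_[w[:2],z]-T[:3,3])*100).round(2),'F',st['force'].round(1),'tilt',T[:2,2].round(4))
E
python3 -m crank '[[-1,0,0,0,0.11],[-1,0,0,0,0.11],[-1,0,0,0,0]]'; python3 -c "
from h import *
gow(.004)"
```

```text
time_s: 9.7
tcp_pos: [0.4353, -0.2863, 0.2175]
eef_rot: [-2.6, -1.754, -0.025]
force: [0.6, 0.6, -0.5]
width: 0.0854
[ 0.4353 -0.2863  0.2175] turn -0.0048 shift now [-6.29 -0.36 21.25] F [ 0.6  0.6 -0.5] tilt [0.0102 0.0134]
```

```bash
python3 -m crank '[[-1,-2,-0.3,2,0],[-1,-2,0,3.5,0],[-1,-1.5,0,3.5,0],[-1,0,0,3,0],[-1,0,0,0,0]]'; python3 -c "
from h import *
gow(.004)"
```

```text
time_s: 10.12
tcp_pos: [0.4193, -0.3302, 0.0964]
eef_rot: [2.578, 1.792, 0.034]
force: [0.1, 1.0, -0.1]
width: 0.0853
[ 0.4193 -0.3302  0.0964] turn 0.0226 shift now [-1.42 -0.58  9.21] F [ 0.1  1.  -0.1] tilt [0.0188 0.0103]
```

```bash
python3 -m crank '[[-1,-0.8,-0.6,2.5,0.02],[-1,-0.6,0,2,0],[-1,0,0,1.5,0],[-1,0,0,0,0],[-1,0,0,0,0]]'; python3 -c "
from h import *
gow(.004)"
```

```text
time_s: 10.53
tcp_pos: [0.4134, -0.3361, 0.0385]
eef_rot: [2.58, 1.788, 0.036]
force: [-0.0, 0.9, 0.3]
width: 0.0854
[ 0.4134 -0.3361  0.0385] turn 0.0201 shift now [-0.57 -0.15  3.44] F [-0.   0.9  0.3] tilt [0.0203 0.0114]
```

```bash
python3 -m crank '[[-1,-0.5,-0.2,1.2,0.03],[-1,-0.1,0,1.2,0],[-1,0,0,0.6,0],[-1,0,0,0,0]]'; python3 -c "
from h import *
gow(.004)"
```

```text
time_s: 10.87
tcp_pos: [0.416, -0.3414, 0.0153]
eef_rot: [2.592, 1.754, 0.042]
force: [0.0, -0.6, 0.5]
width: 0.0856
[ 0.416  -0.3414  0.0153] turn -0.0026 shift now [-0.13 -0.56  1.12] F [ 0.  -0.6  0.5] tilt [0.0287 0.0055]
```

```bash
python3 -m crank '[[-1,-0.1,-0.5,0.6,0],[-1,0,-0.1,0.4,0],[-1,0,0,0,0]]'; python3 -c "
from h import *
gow(.004)"
```

```text
time_s: 11.12
tcp_pos: [0.4125, -0.3408, 0.0078]
eef_rot: [2.585, 1.755, 0.044]
force: [-0.7, -0.1, 0.5]
width: 0.0851
[ 0.4125 -0.3408  0.0078] turn 0.0002 shift now [-0.04 -0.19  0.38] F [-0.7 -0.1  0.5] tilt [0.0329 0.0022]
```

```bash
python3 -m crank '[[0,0,-0.2,0.3,0],[0.3,0,0,0,0],[1,0,0,0,0],[1,0,0,0,0],[1,0,0,0,0]]';python3 -m crank '[[1,0,0,0,0],[1,0,0,0,0],[1,0,0,0,0]]'; python3 -c "
from h import *
gow(.004)"
```

```text
time_s: 11.53
tcp_pos: [0.4107, -0.3401, 0.0054]
eef_rot: [2.584, 1.754, 0.045]
force: [-0.5, 0.4, -0.7]
width: 0.0254
time_s: 11.78
tcp_pos: [0.411, -0.3404, 0.0059]
eef_rot: [2.584, 1.754, 0.045]
force: [-0.5, 0.3, -0.5]
width: 0.0186
[ 0.411  -0.3404  0.0059] turn 0.0003 shift now [-0.02 -0.04  0.19] F [-0.5  0.3 -0.5] tilt [0.0343 0.0011]
```

Gripped (18.6 mm, about 1 mm under, as with the block). I'll lift it and look.

```bash
python3 -m crank '[[1,0,0,-2,0],[1,0,0,-3,0],[1,0,0,-3,0],[1,0,0,0,0],[1,0,0,0,0]]'
python3 - <<'E'
from h import *
st=robot.read_state();p,d=robot.capture('wrist');cv2.imwrite('pics/w8.png',p);np.save('w8.npy',d);T=camT('wrist',st);np.save('w8T.npy',T);np.save('w8tool.npy',toolT(st))
print(toolT(st).round(4),st['width'])
E
```

```text
time_s: 12.2
tcp_pos: [0.4062, -0.3391, 0.0865]
eef_rot: [2.589, 1.757, 0.042]
force: [-0.3, 0.2, -0.6]
width: 0.0185
[[ 0.369   0.929   0.0289  0.4062]
 [ 0.9293 -0.3693  0.005  -0.3391]
 [ 0.0153  0.0251 -0.9996  0.0865]
 [ 0.      0.      0.      1.    ]] 0.018490886851079115
```

View pics/w8.png

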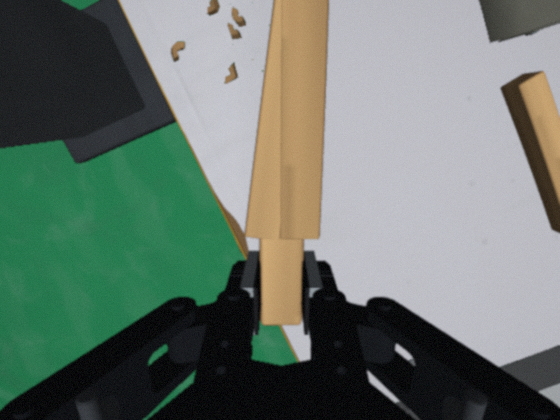

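The wedge is held by its tail, thin end up in the picture, shoulder at row 238, tail end at row 325. I'll measure its pose in the tool frame.

Run:
```python
from h import *
p=cv2.imread('pics/w8.png');D=np.load('w8.npy');C=robot.calibration('wrist')['T_tool_cam']
def tp(uv,z):
    r,_=rays('wrist',uv);d=r@C[:3,:3].T;o=C[:3,3];return o+d*((z-o[2])/d[:,2])[:,None]
q=dep('wrist',[(300,20),(300,80),(300,140),(300,200),(281,260),(281,300)],D,C);print('tool pts top',q.round(4))
zt=np.median(q[:,2]);sl=np.polyfit(q[:,0],q[:,2],1);print(sl)
hsv=cv2.cvtColor(p,cv2.COLOR_BGR2HSV);m=cv2.inRange(hsv,(5,60,100),(25,255,255))
rr=range(20,230,10);E=tp([(np.where(m[r,240:340])[0].max()+240.5,r) for r in rr],zt);f=np.polyfit(E[:,0],E[:,1],1);print('straight edge y at x=0',f[1],'slope deg',np.degrees(np.arctan(f[0])))
rr=range(245,320,8);t=[np.where(m[r,255:307])[0]+255 for r in rr];print([(a.min(),a.max()) for a in t])
E1=tp([(282.,238),(281.,325)],zt);print('shoulder/end',E1.round(4))
col=m[225:345,275];print(np.where(col)[0].max()+225)
# direction toward the world: wedge y axis tilt
Tt=np.load('w8tool.npy');v=Tt[:3,:3]@np.array([1,f[0],sl[0]]);print('wedge y in world',v.round(4)); n=Tt[:3,:3]@np.array([0,1,0]);print(n.round(4))
```

```text
tool pts top [[ 0.1078  0.0063 -0.0161]
 [ 0.087   0.0066 -0.0156]
 [ 0.0645  0.0069 -0.0175]
 [ 0.0395  0.0074 -0.0165]
 [ 0.0118 -0.0006 -0.0171]
 [-0.0087 -0.0007 -0.0175]]
[ 0.01278002 -0.01733507]
straight edge y at x=0 0.015668413946535373 slope deg 0.3122824291872641
[(np.int64(260), np.int64(302)), (np.int64(260), np.int64(303)), (np.int64(260), np.int64(302)), (np.int64(261), np.int64(301)), (np.int64(261), np.int64(301)), (np.int64(261), np.int64(301)), (np.int64(261), np.int64(300)), (np.int64(261), np.int64(300)), (np.int64(261), np.int64(300)), (np.int64(261), np.int64(301))]
shoulder/end [[ 0.0223 -0.0002 -0.0168]
 [-0.0233 -0.0007 -0.0168]]
324
wedge y in world [0.3745 0.9273 0.0027]
[ 0.929  -0.3693  0.0251]
```

Run:
```python
from h import *
np.save('woff.npy',[-.0005,-.0006,-.006])
p=cv2.imread('pics/w6.png');T=np.load('w6T.npy');F=np.linalg.inv(fixT())
cv2.imwrite('pics/c6.png',cv2.resize(p[0:115,195:340],None,fx=5,fy=5,interpolation=cv2.INTER_CUBIC))
def f(uv,z): P=plane('wrist',uv,z,T);return ((P@F[:3,:3].T+F[:3,3])*1000).round(1)
hsv=cv2.cvtColor(p,cv2.COLOR_BGR2HSV);m=cv2.inRange(hsv,(5,70,110),(20,255,255))
for r in (5,20,35,50,60):
    x=np.where(m[r,240:320])[0]+240;print(r,f([(x.min()-.5,r),(x.max()+.5,r)],.035)[:,:2].tolist())
print('near end',f([(278,np.where(m[:90,278])[0].max()+.5)],.035)); print('bed corners',f([(211,102),(323,103)],.01))
```

```text
5 [[-7.8, 14.2], [37.2, 14.4]]
20 [[-8.0, 1.2], [38.4, 1.5]]
35 [[-8.2, -11.9], [37.7, -11.7]]
50 [[-8.4, -25.2], [37.0, -25.0]]
60 [[-8.5, -34.3], [37.2, -34.1]]
near end [[ 14.3 -40.2  35. ]]
bed corners [[-58.  -72.9  10. ]
 [ 63.  -73.6  10. ]]
```

View pics/c6.png

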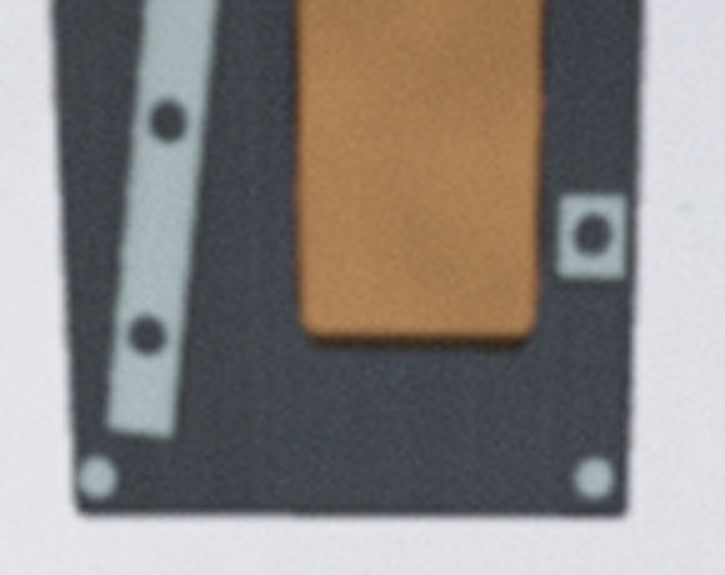

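The block lies flat with about 4–5 mm to the lugs, within step 1's limits. The fence gap is open. Now carry the wedge to the open end.

```bash
python3 - <<'E'
import numpy as np
f=np.load('fix.npy');f[:2]+=0.001*np.array([np.cos(f[2]),np.sin(f[2])]);np.save('fix.npy',f)
E
python3 -m crank '[[1,0,0,0,-0.11],[1,0,0,0,-0.09],[1,0,0,0,0]]'; python3 -c "
from h import *
go([-.0278,-.168,.045],np.load('woff.npy'))"
```

```text
time_s: 12.5
tcp_pos: [0.4058, -0.3386, 0.0842]
eef_rot: [2.391, 2.016, 0.039]
force: [1.0, -1.1, -0.9]
width: 0.0186
tcp [ 0.4058 -0.3386  0.0842] pt in fix mm [  -0.9 -386.4   90.1] turn 0.0062 shift cm (after turn) [21.79 -2.81  4.68] (now) [21.81 -2.67  4.68] F [ 1.  -1.1 -0.9] w 0.0186 tiltz [0.0278 0.0059]
```

```bash
python3 -m crank '[[1,4,-1,0,0],[1,4,-1,0,0],[1,4,-0.7,0,0],[1,3,0,0,0],[1,2,0,0,0]]'; python3 -m crank '[[1,0,0,0,0],[1,0,0,0,0]]'; python3 -c "
from h import *
go([-.0278,-.168,.045],np.load('woff.npy'))"
```

```text
time_s: 12.92
tcp_pos: [0.4068, -0.1657, 0.0795]
eef_rot: [2.417, 1.99, 0.034]
force: [-0.1, -0.1, -0.5]
width: 0.0181
time_s: 13.08
tcp_pos: [0.4047, -0.1609, 0.0776]
eef_rot: [2.418, 1.996, 0.032]
force: [0.4, -0.7, -0.8]
width: 0.0184
tcp [ 0.4047 -0.1609  0.0776] pt in fix mm [ -33.  -211.6   83.6] turn -0.0146 shift cm (after turn) [4.32 0.45 3.92] (now) [4.33 0.39 3.92] F [ 0.4 -0.7 -0.8] w 0.0184 tiltz [0.0192 0.0085]
```

```bash
python3 -m crank '[[1,2.5,0.4,0.8,-0.02],[1,1.5,0,1,0],[1,0,0,1,0],[1,0,0,0,0],[1,0,0,0,0]]'; python3 -c "
from h import *
go([-.0278,-.168,.0225],np.load('woff.npy'))"
```

```text
time_s: 13.5
tcp_pos: [0.4173, -0.1244, 0.0476]
eef_rot: [2.407, 2.008, 0.028]
force: [0.4, 0.4, -0.9]
width: 0.0186
tcp [ 0.4173 -0.1244  0.0476] pt in fix mm [ -27.  -173.5   53.5] turn -0.0045 shift cm (after turn) [ 0.53 -0.13  3.11] (now) [ 0.52 -0.14  3.11] F [ 0.4  0.4 -0.9] w 0.0186 tiltz [0.0182 0.0063]
```

```bash
python3 -m crank '[[1,0.3,-0.1,0.5,0],[1,0,0,0,0]]'
python3 - <<'E'
from h import *
go([-.0278,-.168,.0225],np.load('woff.npy'))
p,d=robot.capture('wrist');cv2.imwrite('pics/w9.png',p)
p,d=robot.capture('top');cv2.imwrite('pics/t9.png',cv2.resize(p[200:290,260:420],None,fx=5,fy=5,interpolation=cv2.INTER_CUBIC))
E
```

```text
time_s: 13.67
tcp_pos: [0.417, -0.1227, 0.0423]
eef_rot: [2.411, 2.003, 0.028]
force: [0.3, 0.1, 0.0]
width: 0.0186
tcp [ 0.417  -0.1227  0.0423] pt in fix mm [ -27.6 -171.9   48.3] turn -0.0082 shift cm (after turn) [ 0.37 -0.07  2.58] (now) [ 0.37 -0.07  2.58] F [0.3 0.1 0. ] w 0.0186 tiltz [0.0181 0.0059]
```

View pics/w9.png

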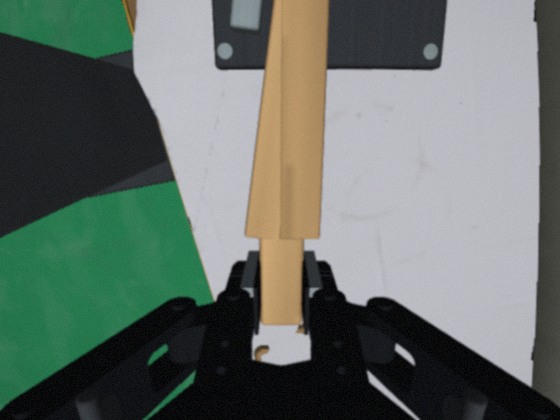

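View pics/t9.png

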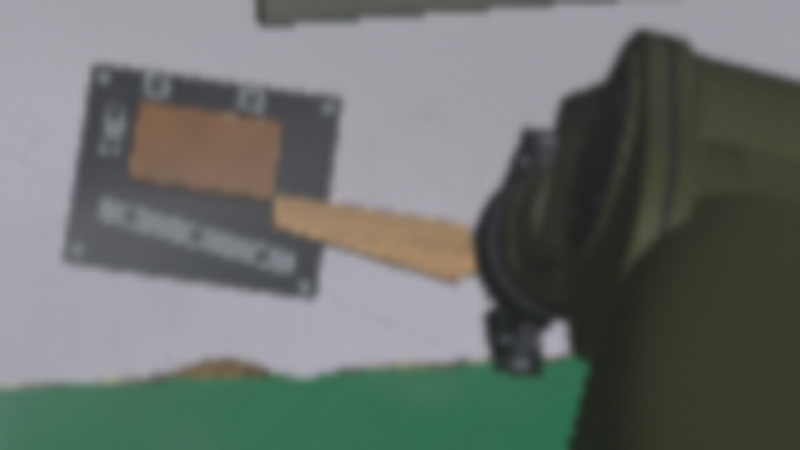

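The wedge points into the gap, its tip beside the block's near end in the top view. I'll check the registration from the near bed corners at (215,68) and (441,68).

Run:
```python
from h import *
T=camT('wrist');F=np.linalg.inv(fixT())
P=plane('wrist',[(214,69),(442,69),(235,25),(259,29)],.01,T);print(((P@F[:3,:3].T+F[:3,3])*1000).round(1))
P=plane('wrist',[(231,25),(258,29)],.022,T);print(((P@F[:3,:3].T+F[:3,3])*1000).round(1))
```

```text
[[-60.4 -74.2  10. ]
 [ 61.2 -74.1  10. ]
 [-48.5 -53.2  10. ]
 [-36.3 -55.2  10. ]]
[[-49.1 -56.1  22. ]
 [-36.3 -58.   22. ]]
```

The registration is good to 1 mm, with the corners at ±60.8, -74 and the fence's inner end at -36.3. I'll lower the wedge.

```bash
python3 -m crank '[[1,0.3,-0.05,0.8,0],[1,0,0,0.8,0],[1,0,0,0,0],[1,0,0,0,0]]'; python3 -c "
from h import *
go([-.0278,-.168,.0225],np.load('woff.npy'))"
```

```text
time_s: 14.1
tcp_pos: [0.4212, -0.1204, 0.0275]
eef_rot: [2.408, 1.998, 0.037]
force: [-0.6, -0.8, 2.7]
width: 0.0185
tcp [ 0.4212 -0.1204  0.0275] pt in fix mm [ -24.  -168.9   33.5] turn -0.0097 shift cm (after turn) [ 0.08 -0.41  1.09] (now) [ 0.08 -0.41  1.09] F [-0.6 -0.8  2.7] w 0.0185 tiltz [0.0262 0.0059]
```

```bash
python3 -m crank '[[1,-0.8,-0.4,0,-0.01],[1,0,-0.1,0,0],[1,0,0,0,0]]'; python3 -c "
from h import *
go([-.0278,-.175,.0225],np.load('woff.npy'))"
```

```text
time_s: 14.35
tcp_pos: [0.4146, -0.1274, 0.0269]
eef_rot: [2.398, 2.01, 0.036]
force: [-0.3, 0.3, 0.3]
width: 0.0184
tcp [ 0.4146 -0.1274  0.0269] pt in fix mm [ -29.2 -177.    32.9] turn 0.0007 shift cm (after turn) [0.18 0.11 1.04] (now) [0.18 0.11 1.04] F [-0.3  0.3  0.3] w 0.0184 tiltz [0.0257 0.0056]
```

```bash
python3 -m crank '[[1,0,0,0.5,0],[1,0,0,0.4,0],[1,0,0,0,0]]'; python3 -c "
from h import *
go([-.0275,-.165,.0225],np.load('woff.npy'))"
```

```text
time_s: 14.6
tcp_pos: [0.4146, -0.1271, 0.0169]
eef_rot: [2.398, 2.01, 0.035]
force: [-0.5, -0.2, -0.7]
width: 0.0187
tcp [ 0.4146 -0.1271  0.0169] pt in fix mm [ -29.2 -176.7   22.9] turn 0.0003 shift cm (after turn) [1.17 0.17 0.06] (now) [1.17 0.17 0.06] F [-0.5 -0.2 -0.7] w 0.0187 tiltz [0.0251 0.005 ]
```

```bash
python3 -m crank '[[1,1,0.12,0.05,0],[1,0,0,0,0],[1,0,0,0,0]]'; python3 -c "
from h import *
go([-.0265,-.145,.022],np.load('woff.npy'))"
```

```text
time_s: 14.85
tcp_pos: [0.4174, -0.1161, 0.0157]
eef_rot: [2.399, 2.011, 0.034]
force: [0.2, -0.1, -0.6]
width: 0.0183
tcp [ 0.4174 -0.1161  0.0157] pt in fix mm [ -28.4 -165.3   21.7] turn 0.0003 shift cm (after turn) [ 2.03  0.19 -0.01] (now) [ 2.03  0.19 -0.01] F [ 0.2 -0.1 -0.6] w 0.0183 tiltz [0.0235 0.0057]
```

```bash
python3 -m crank '[[1,1,0.1,0,0],[1,0.8,0.1,0,0],[1,0,0,0,0]]'; python3 -c "
from h import *
go([-.0255,-.13,.0215],np.load('woff.npy'))"
```

```text
time_s: 15.1
tcp_pos: [0.4232, -0.0968, 0.016]
eef_rot: [2.4, 2.011, 0.034]
force: [0.3, -0.4, -1.2]
width: 0.0184
tcp [ 0.4232 -0.0968  0.016 ] pt in fix mm [ -26.1 -145.3   22. ] turn 0.0001 shift cm (after turn) [1.53 0.06 0.07] (now) [1.53 0.06 0.07] F [ 0.3 -0.4 -1.2] w 0.0184 tiltz [0.0237 0.0059]
```

```bash
python3 -m crank '[[1,0.8,0.06,0,0],[1,0.5,0.05,0.05,0],[1,0,0,0,0]]'
python3 - <<'E'
from h import *
go([-.0255,-.12,.0215],np.load('woff.npy'))
p,d=robot.capture('top');cv2.imwrite('pics/t10.png',cv2.resize(p[200:290,260:420],None,fx=5,fy=5,interpolation=cv2.INTER_CUBIC))
p,d=robot.capture('wrist');cv2.imwrite('pics/w10.png',p)
E
```

```text
time_s: 15.35
tcp_pos: [0.4269, -0.0822, 0.0158]
eef_rot: [2.398, 2.013, 0.034]
force: [-0.3, 0.8, -1.1]
width: 0.0189
tcp [ 0.4269 -0.0822  0.0158] pt in fix mm [ -24.9 -130.2   21.8] turn 0.0017 shift cm (after turn) [ 1.02 -0.06  0.04] (now) [ 1.02 -0.05  0.04] F [-0.3  0.8 -1.1] w 0.0189 tiltz [0.0237 0.0058]
```

View pics/w10.png

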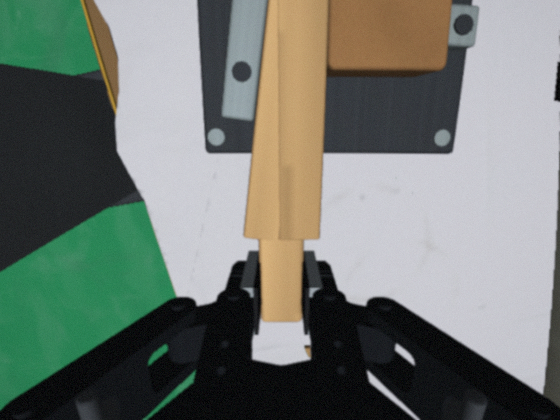

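View pics/t10.png

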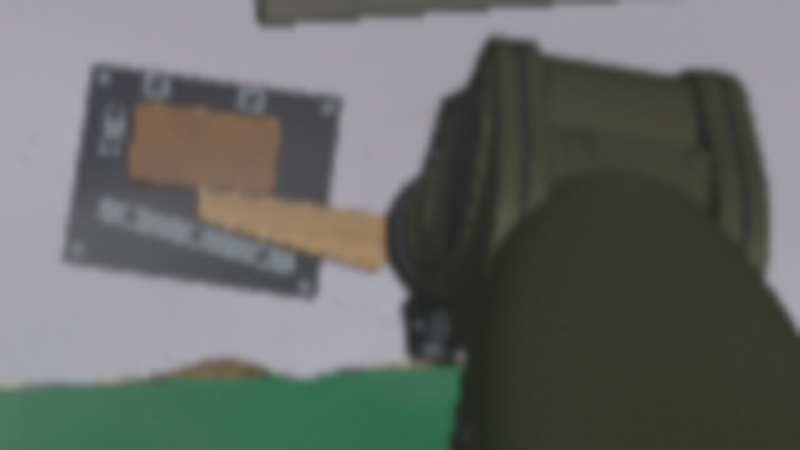

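The wedge is in the gap between the block and the fence, running beside both. Its weight would still overhang the bed if released here, so I'll keep hold and slide further.

```bash
python3 -m crank '[[1,0.6,0.06,0.05,0],[1,0.5,0.06,0,0],[1,0,0,0,0]]'; python3 -c "
from h import *
go([-.0225,-.105,.0212],np.load('woff.npy'))"
```

```text
time_s: 15.7
tcp_pos: [0.4299, -0.0717, 0.0154]
eef_rot: [2.4, 2.01, 0.033]
force: [0.7, -0.5, -0.4]
width: 0.0186
tcp [ 0.4299 -0.0717  0.0154] pt in fix mm [ -23.9 -119.4   21.4] turn -0.0001 shift cm (after turn) [1.44 0.14 0.04] (now) [1.44 0.14 0.04] F [ 0.7 -0.5 -0.4] w 0.0186 tiltz [0.0233 0.0052]
```

```bash
python3 -m crank '[[1,0.6,0.08,0.02,0],[1,0.5,0.06,0,0],[1,0,0,0,0]]'; python3 -c "
from h import *
go([-.0215,-.098,.0212],np.load('woff.npy'))"
```

```text
time_s: 15.95
tcp_pos: [0.4333, -0.0601, 0.0152]
eef_rot: [2.4, 2.01, 0.033]
force: [-0.2, -0.1, -0.8]
width: 0.0188
tcp [ 0.4333 -0.0601  0.0152] pt in fix mm [ -22.6 -107.4   21.2] turn -0.0005 shift cm (after turn) [0.94 0.11 0.01] (now) [0.94 0.11 0.01] F [-0.2 -0.1 -0.8] w 0.0188 tiltz [0.0229 0.0052]
```

```bash
python3 -m crank '[[1,0.3,0.04,0.03,0],[1,0,0,0,0]]'; python3 -m crank '[[-0.2,0,0,0,0],[-0.2,0,0,0,0],[-0.2,0,0,0,0],[-0.2,0,0,0,0]]'; python3 -m crank '[[-0.2,0,0,-1.5,0],[-0.2,0,0,-2.5,0],[-0.2,-2,0,-1.5,0],[-0.2,-3,0,0,0],[1,-3,0,0,0]]'
python3 - <<'E'
from h import *
go([-.0215,-.145,.0212],[0,0,0])
st=robot.read_state();p,d=robot.capture('wrist');cv2.imwrite('pics/w11.png',p)
E
```

```text
time_s: 16.12
tcp_pos: [0.4344, -0.0566, 0.0149]
eef_rot: [2.4, 2.011, 0.033]
force: [-0.2, -0.7, 0.2]
width: 0.0185
time_s: 16.45
tcp_pos: [0.4353, -0.0567, 0.0153]
eef_rot: [2.399, 2.01, 0.035]
force: [0.4, 0.1, 0.2]
width: 0.0509
time_s: 16.87
tcp_pos: [0.4202, -0.1345, 0.0716]
eef_rot: [2.392, 2.021, 0.036]
force: [0.1, 0.1, -0.5]
width: 0.0404
tcp [ 0.4202 -0.1345  0.0716] pt in fix mm [ -21.7 -182.4   71.6] turn 0.0084 shift cm (after turn) [ 3.69 -0.09  5.08] (now) [ 3.69 -0.06  5.08] F [ 0.1  0.1 -0.5] w 0.0404 tiltz [0.024 0.007]
```

View pics/w11.png

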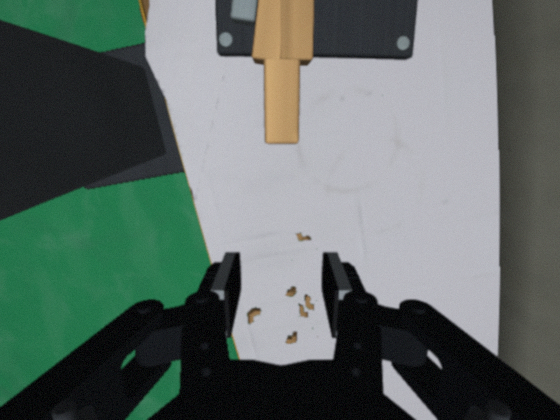

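The wedge is released and lies flat in line, with its tail end face at (282,143). I'll shut the fingers and drop behind it.

```bash
python3 -m crank '[[1,0,0,0,0.008],[1,0,0,0,0],[1,0,0,0,0],[1,0,0,0,0]]'
python3 - <<'E'
from h import *
st=robot.read_state();p,d=robot.capture('wrist');cv2.imwrite('pics/w12.png',p)
T=camT('wrist',st);F=np.linalg.inv(fixT())
hsv=cv2.cvtColor(p,cv2.COLOR_BGR2HSV);m=cv2.inRange(hsv,(5,60,120),(25,255,255))
r=np.where(m[60:200,282])[0].max()+60.5;x=np.where(m[int(r)-15])[0];x=x[(x>240)&(x<330)]
print(r,x.min(),x.max())
P=plane('wrist',[(282,r),(x.min()-.5,r-15),(x.max()+.5,r-15)],.032,T);print(((P@F[:3,:3].T+F[:3,3])*1000).round(1))
go([-.0215,-.155,.014],[0,0,0])
E
```

```text
time_s: 17.25
tcp_pos: [0.4198, -0.1411, 0.072]
eef_rot: [2.408, 1.995, 0.032]
force: [0.1, 0.1, -0.8]
width: 0.0003
131.5 261 294
[[ -19.2 -124.8   32. ]
 [ -31.3 -116.3   32. ]
 [ -12.1 -116.5   32. ]]
tcp [ 0.4198 -0.1409  0.072 ] pt in fix mm [ -21.  -188.8   72. ] turn -0.0104 shift cm (after turn) [ 3.34 -0.19  5.81] (now) [ 3.34 -0.23  5.81] F [-0.3  0.2  0.6] w -0.0001 tiltz [0.025  0.0021]
```

```bash
python3 -m crank '[[1,0.7,-0.1,2,-0.01],[1,0.7,0,2,0],[1,0,0,1,0],[1,0,0,0,0]]'; python3 -c "
from h import *
go([-.0215,-.145,.016],[0,0,0])"
```

```text
time_s: 17.63
tcp_pos: [0.4246, -0.1237, 0.0211]
eef_rot: [2.39, 2.013, 0.035]
force: [-0.6, -0.3, 0.1]
width: -0.0002
tcp [ 0.4246 -0.1237  0.0211] pt in fix mm [ -19.2 -170.9   21.1] turn 0.0054 shift cm (after turn) [ 2.59 -0.24  0.52] (now) [ 2.59 -0.23  0.52] F [-0.6 -0.3  0.1] w -0.0002 tiltz [0.028 0.002]
```

```bash
python3 -m crank '[[1,1,-0.25,0.3,0],[1,0.8,0,0.2,0],[1,0,0,0,0],[1,0,0,0,0]]'; python3 -c "
from h import *
go([-.0215,-.136,.016],[0,0,0])"
```

```text
time_s: 17.97
tcp_pos: [0.4253, -0.1016, 0.0162]
eef_rot: [2.388, 2.018, 0.035]
force: [0.0, -0.5, 0.6]
width: -0.0002
tcp [ 0.4253 -0.1016  0.0162] pt in fix mm [ -22.4 -149.1   16.2] turn 0.0086 shift cm (after turn) [1.31 0.09 0.03] (now) [1.31 0.11 0.03] F [ 0.  -0.5  0.6] w -0.0002 tiltz [0.0268 0.0032]
```

```bash
python3 -m crank '[[1,0.8,0.1,0,0],[1,0.4,0,0,0]]'; python3 -m crank '[[1,0.4,0,0,0],[1,0.4,0,0,0]]'; python3 -m crank '[[1,0.4,0,0,0],[1,0.4,0,0,0]]'; python3 -c "
from h import *
go([-.0215,-.13,.016],[0,0,0])"
```

```text
time_s: 18.13
tcp_pos: [0.4294, -0.0895, 0.0173]
eef_rot: [2.387, 2.016, 0.037]
force: [0.0, -0.1, 0.1]
width: 0.0
time_s: 18.3
tcp_pos: [0.4315, -0.0811, 0.018]
eef_rot: [2.386, 2.015, 0.038]
force: [-0.3, -0.5, -0.5]
width: 0.0002
time_s: 18.47
tcp_pos: [0.4317, -0.0775, 0.0183]
eef_rot: [2.381, 2.007, 0.02]
force: [-2.7, -20.6, 0.2]
width: -0.0
tcp [ 0.4317 -0.0775  0.0183] pt in fix mm [ -20.4 -124.2   18.3] turn 0.0062 shift cm (after turn) [-0.57 -0.12  0.23] (now) [-0.57 -0.12  0.23] F [ -2.7 -20.6   0.2] w -0.0 tiltz [ 0.0273 -0.0124]
```

```bash
python3 -m crank '[[1,0.4,0,0.05,0],[1,0.5,0,0.05,0]]'; python3 -m crank '[[1,0.5,0,0.05,0],[1,0.5,0,0.05,0],[1,0.5,0,0.05,0]]'; python3 -c "
from h import *
go([-.0215,-.13,.016],[0,0,0])"
```

```text
time_s: 18.63
tcp_pos: [0.4317, -0.0776, 0.0179]
eef_rot: [2.374, 1.991, -0.009]
force: [-4.6, -17.2, 7.3]
width: 0.0
time_s: 18.88
tcp_pos: [0.4316, -0.0781, 0.0183]
eef_rot: [2.362, 1.962, -0.056]
force: [-5.9, -15.3, 8.7]
width: -0.0001
tcp [ 0.4316 -0.0781  0.0183] pt in fix mm [ -20.4 -124.8   18.3] turn -0.0069 shift cm (after turn) [-0.5  -0.12  0.27] (now) [-0.5  -0.11  0.27] F [ -5.9 -15.3   8.7] w -0.0001 tiltz [ 0.0173 -0.0774]
```

It has jammed: 15–20 N and no further travel, with the tool starting to tilt. I'll back off and look.

```bash
python3 -m crank '[[1,-1,0,0,0],[1,-2,0,0,0],[1,-3,0,0,0],[1,-2,0,-3,0],[1,0,0,-4,0]]'; python3 -m crank '[[1,0,0,-4,0],[1,0,0,-4,0],[1,0,0,0,0],[1,0,0,0,0]]'
python3 - <<'E'
from h import *
st=robot.read_state();p,d=robot.capture('wrist');cv2.imwrite('pics/w13.png',p);np.save('w13.npy',d);T=camT('wrist',st);np.save('w13T.npy',T);print(toolT(st).round(3))
p,d=robot.capture('top');cv2.imwrite('pics/t13.png',cv2.resize(p[200:290,260:420],None,fx=5,fy=5,interpolation=cv2.INTER_CUBIC))
E
```

```text
time_s: 19.3
tcp_pos: [0.4111, -0.1514, 0.0906]
eef_rot: [2.365, 1.971, -0.067]
force: [1.8, 0.6, -0.1]
width: 0.0002
time_s: 19.63
tcp_pos: [0.4134, -0.1465, 0.1812]
eef_rot: [2.364, 1.96, -0.055]
force: [0.1, 1.0, -0.6]
width: -0.0002
[[ 0.186  0.982  0.017  0.413]
 [ 0.98  -0.184 -0.076 -0.146]
 [-0.072  0.031 -0.997  0.181]
 [ 0.     0.     0.     1.   ]]
```

View pics/w13.png

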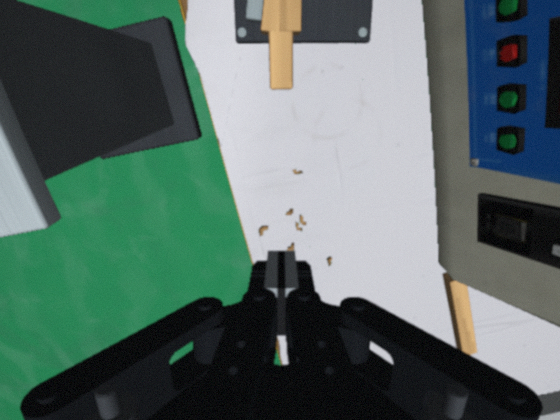

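View pics/t13.png

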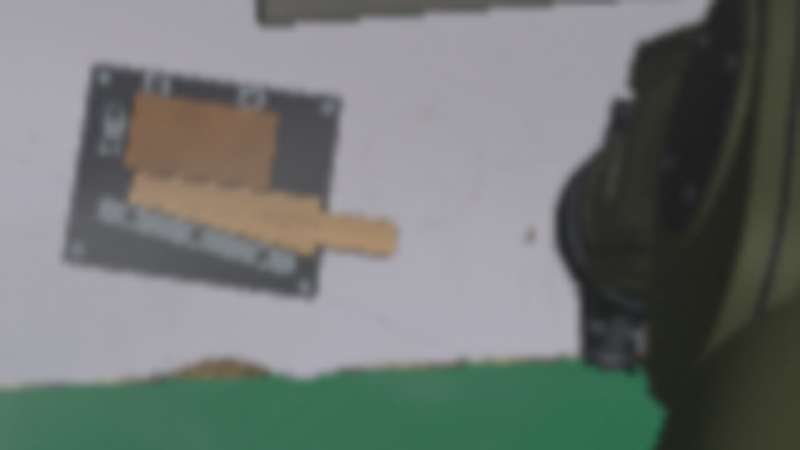

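The wedge is in, with the block up against the lugs and tightly framed. I'll go over the fixture for a close check.

```bash
python3 -m crank '[[1,4,0,-1,0],[1,4,0.5,-1,0],[1,4,0.5,-1,0],[1,3,0.5,-1,0],[1,0,0,0,0]]'; python3 -m crank '[[1,1,0,0,0],[1,0,0,0,0],[1,0,0,0,0]]'
python3 - <<'E'
from h import *
st=robot.read_state();p,d=robot.capture('wrist');cv2.imwrite('pics/w14.png',p);np.save('w14.npy',d);T=camT('wrist',st);np.save('w14T.npy',T);print(toolT(st).round(3))
E
```

```text
time_s: 20.15
tcp_pos: [0.453, 0.0032, 0.2026]
eef_rot: [2.383, 1.951, -0.07]
force: [1.8, 1.2, -0.8]
width: 0.0002
time_s: 20.4
tcp_pos: [0.4526, 0.015, 0.1971]
eef_rot: [2.381, 1.961, -0.082]
force: [0.5, -0.6, 0.4]
width: -0.0002
[[ 0.191  0.982 -0.005  0.453]
 [ 0.979 -0.191 -0.077  0.015]
 [-0.076  0.009 -0.997  0.197]
 [ 0.     0.     0.     1.   ]]
```

View pics/w14.png

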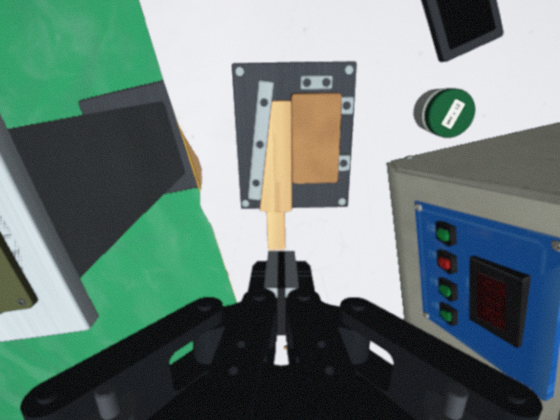

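Run:
```python
from h import *
p=cv2.imread('pics/w14.png');T=np.load('w14T.npy');D=np.load('w14.npy');F=np.linalg.inv(fixT())
cv2.imwrite('pics/c14.png',cv2.resize(p[55:260,220:370],None,fx=2.9,fy=2.9,interpolation=cv2.INTER_CUBIC))
def f(P): return ((P@F[:3,:3].T+F[:3,3])*1000).round(1)
hsv=cv2.cvtColor(p,cv2.COLOR_BGR2HSV)
print(hsv[140,317],hsv[140,282])
B=cv2.inRange(hsv,(5,100,50),(20,255,180));
m=B.copy();m[:,:288]=0;m[:88]=0;m[190:]=0;m[:,350:]=0
for r in (102,115,130,145,160,175):
    x=np.where(m[r])[0];print('blk',r,f(plane('wrist',[(x.min()-.5,r),(x.max()+.5,r)],.035,T))[:,:2].tolist())
c=np.where(m[:,317])[0];print('blk y',f(plane('wrist',[(317,c.min()-.5),(317,c.max()+.5)],.035,T))[:,:2].tolist())
print('bed',f(plane('wrist',[(233,63),(357,62),(349,207),(241,209)],.01,T))[:,:2].tolist())
print('lug faces',f(plane('wrist',[(341,106),(337,163)],.022,T))[:,:2].tolist())
print('heights',f(dep('wrist',[(317,110),(317,170),(302,140),(332,140),(281,120),(281,160),(279,200),(277,240)],D,T)).tolist())
w=cv2.inRange(hsv,(5,60,120),(25,255,255));c=np.where(w[215:262,277])[0]+215;print(c.min(),c.max(),'wedge end',f(plane('wrist',[(277,c.max()+.5)],.032,T)))
```

```text
[ 15 127 183] [ 19 100 233]
blk 102 [[-5.2, 40.4], [40.4, 39.8]]
blk 115 [[-5.3, 28.9], [41.0, 28.3]]
blk 130 [[-5.4, 15.3], [40.7, 14.6]]
blk 145 [[-5.5, 1.2], [41.4, 0.4]]
blk 160 [[-5.6, -13.4], [40.1, -14.2]]
blk 175 [[-5.7, -28.5], [40.9, -29.3]]
blk y [[18.7, 48.3], [20.7, -36.7]]
bed [[-58.6, 75.7], [59.3, 74.9], [60.4, -73.8], [-60.1, -73.8]]
lug faces [[43.5, 35.4], [42.2, -20.4]]
heights [[19.0, 33.1, 35.5], [20.3, -23.7, 35.7], [5.4, 5.8, 35.4], [33.9, 5.4, 35.6], [-14.1, 24.5, 34.1], [-14.8, -13.7, 33.2], [-17.5, -54.9, 34.1], [-20.5, -101.0, 33.5]]
215 248 wedge end [[ -20.8 -112.3   32. ]]
```

View pics/c14.png

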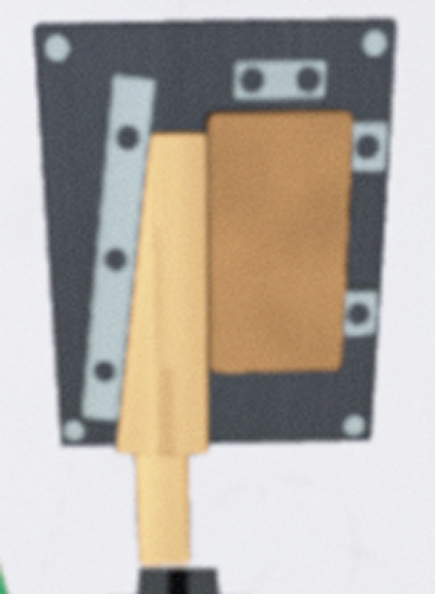

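Run:
```python
from h import *
p=cv2.imread('pics/w13.png');T=np.load('w13T.npy');F=np.linalg.inv(fixT())
def f(P): return ((P@F[:3,:3].T+F[:3,3])*1000).round(1)
hsv=cv2.cvtColor(p,cv2.COLOR_BGR2HSV);w=cv2.inRange(hsv,(5,60,120),(25,255,255));c=np.where(w[40:110,281])[0]+40
print(c.max(),f(plane('wrist',[(281,c.max()+.5)],.032,T)),'bed',f(plane('wrist',[(237,43),(371,41)],.01,T)))
go([0,0,.2],[0,0,0])
```

```text
88 [[ -21.5 -112.7   32. ]] bed [[-59.4 -74.2  10. ]
 [ 60.3 -72.8  10. ]]
tcp [0.4524 0.0148 0.197 ] pt in fix mm [-16.1 -29.7 197. ] turn -0.0169 shift cm (after turn) [ 2.94  1.61 -0.52] (now) [ 2.97  1.56 -0.52] F [ 0.1 -0.4 -0.2] w -0.0001 tiltz [-0.0058 -0.0766]
```

The wedge grip is at y ≈ -91 mm (home is -92.5 ± 3), everything lies flat and the arm is clear. I'm handing in.

Run:
```python
from workcell import robot
st=robot.read_state();print(st['time_s'],st['force'].round(1));robot.hand_in()
```

```text
20.45 [ 0.1 -0.4 -0.2]
the job is handed in; nothing more can be done
```

I handed the job in at 20.5 s; no verdict was reported. The block is on the bed and the wedge is jammed between it and the fence.

**What I did:** I took the cork block nearest the base and laid it on the bed about 5 mm off the lugs, then let go. I carried the wedge in by its tail, thin end first, and released it in the gap. With shut fingers I drove its end face until it stopped, at 15–20 N with no further travel.

**What the last checks showed:**
- **Block:** flat, with its top at 35.5 mm and its centre at about x 17.8, y 5.8 mm. The seat is at x 19, y 7. It was turned by less than 0.5°.
- **Lugs:** by eye the block touches both. The measured x is about 1.2 mm short of them, with a camera error of 1–2 mm, so only the jamming force and the wedge depth confirm the contact.
- **Wedge:** flat, with its grip point at about y -91 mm. The stated jamming depth is -92.5 ± 3 mm.
- **Not measured:** the force between wedge and block after release, and the final positions of the tile, pot and spacer. The arm did not go near those three.

The first grip on the block was too shallow, so I opened and gripped again. The wedge may have brushed the block once while being lowered (2.7 N); I backed it off. During the final push the tool tilted by about 4.5°, so I stopped there.

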